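# Pack the tote, shut its lid leaves and close the hasp

## Robot

A 7-joint arm with a two-finger parallel gripper is mounted at the origin on the work surface. World frame = base frame: x ahead of the robot, y to its left, z up, the work surface at z = 0. Lengths are in m, angles in rad, forces in N, time in s.
With the tool pointing down it reaches from about 0.4 to 0.85 m from the base axis. Payload 4.5 kg.
Tool frame: the origin (TCP) lies between the finger pads; the fingertips stand 14 mm ahead of it and the grasp point (between the pads) lies 5 mm behind it (arm.tip_reach is the distance from the TCP to the fingertips, in m); z points along the fingers, y is the line along which they close (so a half turn about z gives the same grasp; the last joint's range is limited). The gripper opens to 88 mm and grips with 3 to 60 N. Pads are 18 mm wide; open, the fingers measure 123 mm over their backs; the gripper's body (75 mm by 187 mm) begins 45 mm behind the grasp point.
Start: joints at [-1.087, 0.689, -0.195, 1.565, 0.157, 0.902, -0.215], TCP at [0.272, 0.563, 0.253] pointing down, gripper open.
Joint ranges: [-3.01, 3.01], [-0.46, 2.08], [-1.47, 1.51], [0.13, 2.56], [-1, 4.14], [0.04, 2.09], [-2.66, 2.66]. Speed limits (rad/s): [2.57, 2.57, 3.14, 3.14, 3.14, 3.14, 3.14].

## Interface

Orientations are given as a unit quaternion [x, y, z, w].
In Python, from workcell import arm, cams gives the robot as it stands. The module is installed in compiled form; this text tells all that it offers.
- The arm moves only by the tool jog_arm, never from a script. Its arguments are lists of equal length, an entry for each row: "slide": the shift along the tool's x, y, z scaled (see below), a list of three; "yaw": the turn about the tool's z scaled (see below); "claw": the opening, from 0 (shut) to 1 (fully open). In form: {"slide": [[x, y, z], ...], "yaw": [yaw, ...], "claw": [claw, ...]}. A call has exactly 5 rows; each row is the pose to reach, as a shift and turn from the pose commanded when the call began, along the tool's axes at that moment, turning the shorter way round; what a row does not reach only later rows make up. The controller multiplies each number of a shift by 0.6 m and each number of a turn by 2 pi rad. A row lasts 1/12 s, in which the tool goes at most 41.7 mm and 7.16 degrees, less where a joint would pass 70% of its speed; a pose out of reach is approached as far as the arm can. A call with a number of a shift or a turn outside -1 to 1 is refused whole. A call with a gripper value outside its range is refused whole. The fingers move at their own pace and stop on an object; "force" is the grip in N (left out, the last holds). Time passes only in rows, so rows that repeat a pose let the fingers close, or fill a call up. It gives the time, the measured TCP pose, the force, the opening and the grip force at its end, in the units of the state.
- arm.state(): the state, without advancing time (a new reading comes with each control period).
- cams.snapshot(name): name is "side" or "top" or "wrist"; returns the picture (480x640x3 uint8, red, green, blue); there is no depth.
- cams.get_calibration(name): a dict with "fx", "fy", "cx", "cy" (pixels), "T" (4x4, takes a point from camera to world coordinates); the wrist camera has in their place "mount" (4x4, takes a point from camera to tool coordinates, whose origin is the TCP and whose axes are the flange's). Camera axes: x right, y down, z forward; pixel columns grow to the right and rows downward; lengths in m; the calibration is good to about 2 mm. A picture is of the moment at which its call begins: read the wrist's pose just before it. get_calibration takes no time and is no camera call.
- arm.job_done(): hands the job in; it is judged then, once.
The state is a dict: "clock": time; "joint_positions": joint angles; "qvel": joint speeds; "tau": joint torques, N m; "tcp_pos": TCP position; "eef_rot": TCP orientation; "wrist_force": force on the tool from outside, world axes, zero at the start; "moment": the same for the moment, N m; "opening": finger opening in m; "gripper_force": force on a finger pad.
Only numpy, scipy, OpenCV 4.12 (cv2) and the standard library are available. Lean on these libraries where they do the work, as an engineer would, in place of code of your own. Each camera call takes 0.05 s, during which the arm holds its last target. There are 200 camera calls.

## Task

Pack the order: put all the small brown cartons from the bench into the blue tote, low enough for the lid to shut. Then fold the lid down fully, first the plain leaf and after it the leaf with the lip and staple over it, and last swing the steel hasp down over the staple until it lies flat. Leave the tape dispenser and the spray can as they stand.

Things in the scene. Friction and masses are not known exactly. Their poses are not given: they have to be found in the camera images.
- tote: The blue plastic tote, fixed to the bench: an open box, outside 190 (x) x 250 (y) x 85 (z) mm, walls and floor 5 mm, so inside 180 x 240 x 80 deep. Origin: centre of its underside; its x points away from the robot, z up. Its two lid leaves are hinged on the rims of its +y and -y walls and its hasp on its near (-x) wall.
- plain_leaf (a joint): Hinge of the plain lid leaf, on the tote's +y rim: 0 = shut flat on the rim, grows as it opens up and outwards (to +y), at most 2.4 rad. Leaf 190 mm along the tote's x, 120 mm from hinge to free edge, 6 mm thick, its underside on the hinge line when shut. Stiff hinge: it stays where it is left.
- plain_leaf_hinge (a point): Middle of the plain leaf's hinge line (tote frame x 0, y +125, z 85 mm); the hinge runs along the tote's x.
- plain_leaf_edge (a point): Middle of the plain leaf's free edge, on its outer (upper when shut) face, 120 mm from the hinge. Moves with the leaf.
- lip_leaf (a joint): Hinge of the other lid leaf, on the tote's -y rim: 0 = shut, grows as it opens up and outwards (to -y), at most 2.4 rad. Leaf 190 mm along the tote's x, 150 mm from hinge to free edge, 6 mm thick; the last 55 mm towards the free edge is a lip, outer face 11 mm above the underside, that lies over the plain leaf when shut. Stiff hinge.
- lip_leaf_hinge (a point): Middle of the lip leaf's hinge line (tote frame x 0, y -125, z 85 mm); the hinge runs along the tote's x.
- lip_leaf_edge (a point): Middle of the lip leaf's free edge, on its outer face, 150 mm from the hinge. Moves with the leaf. On the leaf a steel staple (loop 19 mm wide, standing 15 mm out of the lip) sits on its outer face 125 mm from the hinge and 47 mm towards the robot from the leaf's middle.
- hasp (a joint): Hinge of the steel hasp on the tote's near wall: 0 = strap lying flat on the lip with the staple standing through its slot; grows as the strap swings up and out towards the robot, at most 2.2 rad. Strap 85 mm long, 26 mm wide, 4 mm thick; slot from 42 to 64 mm from the hinge, solid tab from 64 to 85 mm. Fairly stiff: stays where it is left.
- hasp_hinge (a point): Middle of the hasp's hinge line (tote frame x -100, y 0, z 96.5 mm); it runs along the tote's y.
- hasp_tip (a point): Middle of the hasp's free end, outer (upper when shut) face, 85 mm from the hinge. Moves with the strap.
- tape_dispenser: Bystander: orange tape dispenser, 135 x 50 x 92 mm high, loose. Origin: centre of its underside.
- spray_can: Bystander: red spray can, 60 mm across, 170 mm high, loose. Origin: centre of its underside.
- carton0: A closed brown cardboard carton, a plain block 75 long (its x) x 40 wide (its y) x 45 high (its z) mm, 130 g. Origin: centre of its underside. May be absent (None from the start).
- carton1: A closed brown cardboard carton, a plain block 75 long (its x) x 40 wide (its y) x 45 high (its z) mm, 130 g. Origin: centre of its underside. May be absent (None from the start).
- carton2: A closed brown cardboard carton, a plain block 75 long (its x) x 40 wide (its y) x 45 high (its z) mm, 130 g. Origin: centre of its underside. May be absent (None from the start).
- carton3: A closed brown cardboard carton, a plain block 75 long (its x) x 40 wide (its y) x 45 high (its z) mm, 130 g. Origin: centre of its underside. May be absent (None from the start).
- carton4: A closed brown cardboard carton, a plain block 75 long (its x) x 40 wide (its y) x 45 high (its z) mm, 130 g. Origin: centre of its underside. May be absent (None from the start).
There are look-alikes about, which are no part of the job. What is shaped like the carton0 but red is not meant. What is shaped like the carton1 but red is not meant.

How it is judged:
On the way, in this order (a step that is already met when the one before it is completed fails the run):
1. every carton lies in the tote, at rest, with both leaves and the hasp still open (x of carton0 in the frame of tote between -0.092 and 0.092 m and y of carton0 in the frame of tote between -0.122 and 0.122 m and z of carton0 in the frame of tote between -0.005 and 0.085 m and x of carton1 in the frame of tote between -0.092 and 0.092 m and y of carton1 in the frame of tote between -0.122 and 0.122 m and z of carton1 in the frame of tote between -0.005 and 0.085 m and x of carton2 in the frame of tote between -0.092 and 0.092 m and y of carton2 in the frame of tote between -0.122 and 0.122 m and z of carton2 in the frame of tote between -0.005 and 0.085 m and x of carton3 in the frame of tote between -0.092 and 0.092 m and y of carton3 in the frame of tote between -0.122 and 0.122 m and z of carton3 in the frame of tote between -0.005 and 0.085 m and x of carton4 in the frame of tote between -0.092 and 0.092 m and y of carton4 in the frame of tote between -0.122 and 0.122 m and z of carton4 in the frame of tote between -0.005 and 0.085 m and linear speed of each of carton0, carton1, carton2, carton3, carton4 below 0.03 m/s and value of joint each of plain_leaf, lip_leaf above 1.2 rad and value of joint hasp above 0.8 rad), for 0.2 s.
2. the plain leaf is shut while the lip leaf and the hasp are still open (value of joint plain_leaf below 0.06 rad and value of joint each of lip_leaf, hasp above 0.5 rad), for 0.2 s.
3. the lip leaf is shut over it while the hasp is still open (value of joint each of plain_leaf, lip_leaf below 0.06 rad and value of joint hasp above 0.5 rad), for 0.2 s.
4. the hasp lies over the staple (value of joint hasp below 0.08 rad and value of joint lip_leaf below 0.06 rad), for 0.2 s.
At the end, for the whole second after the job is handed in: Every carton present is inside the tote and at rest, both leaves are shut (within 0.06 rad) and the hasp lies flat over the staple (within 0.08 rad) (all of step 4 and x of carton0 in the frame of tote between -0.092 and 0.092 m and y of carton0 in the frame of tote between -0.122 and 0.122 m and z of carton0 in the frame of tote between -0.005 and 0.085 m and x of carton1 in the frame of tote between -0.092 and 0.092 m and y of carton1 in the frame of tote between -0.122 and 0.122 m and z of carton1 in the frame of tote between -0.005 and 0.085 m and x of carton2 in the frame of tote between -0.092 and 0.092 m and y of carton2 in the frame of tote between -0.122 and 0.122 m and z of carton2 in the frame of tote between -0.005 and 0.085 m and x of carton3 in the frame of tote between -0.092 and 0.092 m and y of carton3 in the frame of tote between -0.122 and 0.122 m and z of carton3 in the frame of tote between -0.005 and 0.085 m and x of carton4 in the frame of tote between -0.092 and 0.092 m and y of carton4 in the frame of tote between -0.122 and 0.122 m and z of carton4 in the frame of tote between -0.005 and 0.085 m and linear speed of each of carton0, carton1, carton2, carton3, carton4 below 0.03 m/s and value of joint plain_leaf below 0.06 rad); the robot touches nothing.
It fails at once if the tape dispenser is shifted by more than 30 mm or tipped over (distance of tape_dispenser from where it was at the start of the episode above 0.03 m or angle between tape_dispenser's own z axis and vertical above 0.5 rad).
It fails at once if the spray can is shifted by more than 30 mm or tipped over (distance of spray_can from where it was at the start of the episode above 0.03 m or angle between spray_can's own z axis and vertical above 0.5 rad).
Of carton0, carton1, carton2, carton3, carton4 only 3 to 5 are there at a start; the rules pass over those that are not, and their reading is None.
At some moment in a run one of carton0, carton1, carton2, carton3, carton4 may be knocked a few centimetres aside while the robot is not near it.
Once in a run the grip may slacken for a moment while it holds something.
It also fails if it takes over 210 s, if anything falls off the work surface, if the arm or the gripper's body presses on something with over 40 N, if the wrist force passes 120 N, or if a joint passes its speed limit or range.

## Working session

There is one attempt and no reset: what is moved stays moved. The work goes in short steps, Python scripts to look and compute and a tool call to move; the robot and the scene stay as the last step left them, time stands still between calls to the robot, and variables do not carry over. Pictures are saved under pics/ and viewed, at most 14 in all, crops included, and the job is handed in when it is done.

Besides the shell and the picture viewer there is one more tool, called after "Emit:" as name([rows], argument=value, ...), one row to a line, values as JSON. jog_arm: Moves the arm, as the interface text tells. Its arguments: {"type":"object","properties":{"slide":{"type":"array"},"yaw":{"type":"array"},"claw":{"type":"array"},"force":{"type":"number"}},"required":["slide","yaw","claw"]}

```bash
mkdir -p pics
python3 - <<'E'
from workcell import arm,cams
import cv2
for n in ["top","side"]:
    im=cams.snapshot(n); cv2.imwrite(f"pics/{n}0.png",im[:,:,::-1])
    c=cams.get_calibration(n); print(n,c["fx"],c["cx"],c["cy"],c["T"])
print(cams.get_calibration("wrist"))
print(arm.state(), arm.tip_reach)
E
```

```text
top 514.3555392065739 321.1568067130978 236.23605265280824 [[-2.72230179e-02 -9.78913569e-01  2.02452788e-01  2.25403285e-01]
 [-9.99611355e-01  2.78747637e-02  3.68217218e-04  1.16772292e-02]
 [-6.00377646e-03 -2.02364082e-01 -9.79291955e-01  1.57229095e+00]
 [ 0.00000000e+00  0.00000000e+00  0.00000000e+00  1.00000000e+00]]
side 466.75130620668983 320.84284520283313 249.12245441420282 [[ 0.9852832  -0.11451382  0.12689994  0.37990653]
 [-0.17019131 -0.72617374  0.66611307 -0.72027132]
 [ 0.01587225 -0.67790729 -0.73497604  0.86615273]
 [ 0.          0.          0.          1.        ]]
{'fx': 377.23907274984674, 'fy': 377.23907274984674, 'cx': 318.81305376919124, 'cy': 240.0293975017812, 'mount': array([[-7.89011023e-04, -9.53797367e-01, -3.00449597e-01,
         7.72747926e-02],
       [ 9.99999459e-01, -9.56200816e-04,  4.09423828e-04,
        -3.06171151e-04],
       [-6.77797519e-04, -3.00449112e-01,  9.53797605e-01,
        -1.33120009e-01],
       [ 0.00000000e+00,  0.00000000e+00,  0.00000000e+00,
         1.00000000e+00]])}
{'clock': 0.1, 'joint_positions': array([-1.0871701 ,  0.68991378, -0.19452793,  1.56618688,  0.15729504,
        0.90253898, -0.21511665]), 'qvel': array([ 0.00058874, -0.00031182,  0.0020296 , -0.00500605,  0.00164374,
        0.00083269, -0.00173321]), 'tau': array([-3.26452318e-03, -5.28500283e+01, -1.27124280e+00, -1.53840601e+01,
       -5.24720061e-02,  1.99137976e-03,  4.42773251e-05]), 'tcp_pos': array([0.27155822, 0.56233081, 0.25199607]), 'eef_rot': array([ 2.22994239e-01,  9.74819411e-01, -8.18033869e-04, -1.28652637e-04]), 'wrist_force': array([ 0.22268963,  0.00066932, -0.48727959]), 'moment': array([-0.01792475, -0.0071743 , -0.00336733]), 'gripper_force': 0.0, 'opening': 0.08803171959797348} 0.014
```

View pics/top0.png

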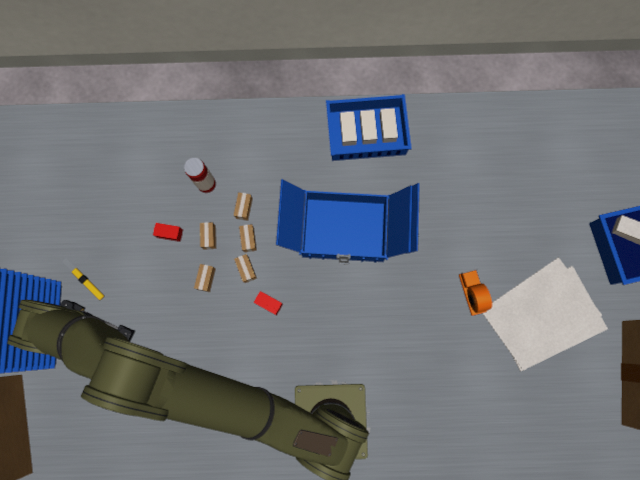

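View pics/side0.png

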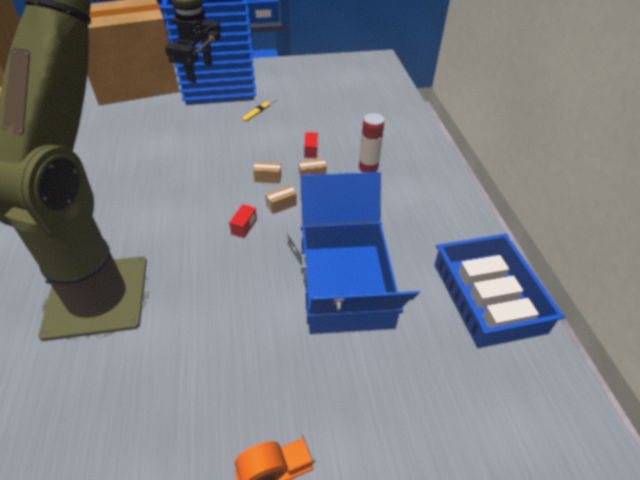

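Top view: brown cartons at about (243,206), (208,235), (247,237), (205,277), (245,268). The look-alikes are red at (167,231) and (268,302), plus white ones in the other bins. The brown ones fit. The tote with leaves is centred near (345,226), the can is at (200,175) and the tape at (476,292). Next I segment and check in one enlarged crop.

```bash
cat > h.py <<'E'
import numpy as np,cv2
from workcell import arm,cams
from scipy.spatial.transform import Rotation as R
def px2w(n,uv,z):
    c=cams.get_calibration(n);T=c["T"]
    d=T[:3,:3]@np.array([(uv[0]-c["cx"])/c["fx"],(uv[1]-c["cy"])/c["fy"],1]);o=T[:3,3]
    return o+d*(z-o[2])/d[2]
def w2px(n,p):
    c=cams.get_calibration(n);T=c["T"];q=T[:3,:3].T@(np.asarray(p)-T[:3,3])
    return np.array([c["fx"]*q[0]/q[2]+c["cx"],c["fy"]*q[1]/q[2]+c["cy"]])
def brown(im):
    h=cv2.cvtColor(im,cv2.COLOR_RGB2HSV).astype(int)
    # wood/cardboard or whitish tape
    return ((h[...,0]>8)&(h[...,0]<22)&(h[...,1]>60)&(h[...,2]>90)).astype(np.uint8)
E
python3 - <<'E'
from h import *
im=cv2.imread("pics/top0.png")[:,:,::-1].copy()
m=brown(im);m=cv2.morphologyEx(m,cv2.MORPH_CLOSE,np.ones((7,7)))
n,l,s,c=cv2.connectedComponentsWithStats(m)
for i in range(1,n):
    if s[i][4]<100: continue
    u,v=c[i]
    if not(180<u<290 and 180<v<300): continue
    pts=np.argwhere(l==i)[:,::-1]
    w=np.array([px2w("top",p,0.03)[:2] for p in pts])
    r=cv2.minAreaRect((w*1000).astype(np.float32))
    print(c[i].round(1),s[i],px2w("top",c[i],.035).round(3),r)
cr=cv2.resize(im[150:310,150:430],None,fx=2.85,fy=2.85,interpolation=cv2.INTER_CUBIC)
cv2.imwrite("pics/crop1.png",cr[:,:,::-1])
E
```

```text
[241.7 205.3] [234 193  17  26 323] [0.648 0.255 0.035] ((647.7155151367188, 256.5284423828125), (41.004268646240234, 82.06611633300781), 79.07230377197266)
[206.4 235.3] [200 222  14  27 341] [0.556 0.363 0.035] ((557.5924682617188, 363.7452087402344), (82.0113754272461, 39.85440444946289), 1.1729367971420288)
[245.8 253.2] [234 224  22  59 717] [0.497 0.242 0.035] ((499.1929016113281, 248.13577270507812), (178.09092712402344, 62.305118560791016), 1.6065093278884888)
[203.2 277.3] [194 264  19  28 343] [0.427 0.37  0.035] ((427.8925476074219, 368.1678771972656), (47.87982177734375, 75.96359252929688), 77.12895202636719)
```

View pics/crop1.png

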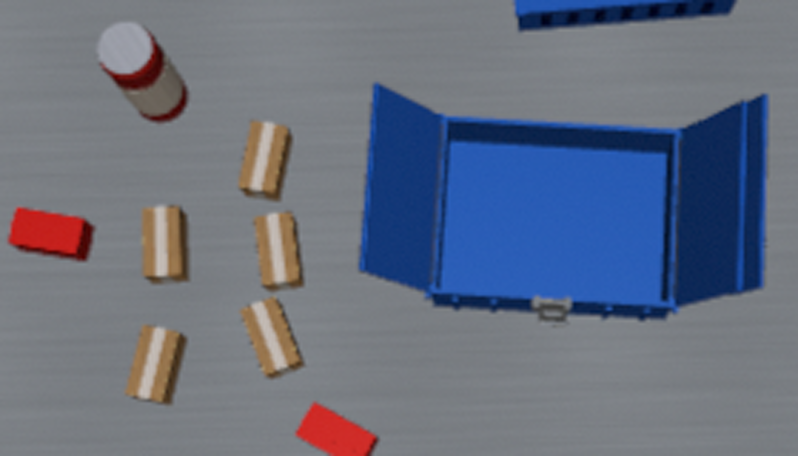

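The crop confirms five brown cartons with white tape along their long axes; the two red blocks are look-alikes. Tote rim corners in the crop are about (445,117), (680,130), (433,297) and (672,303). Both leaves stand open and outward. Next, fit the poses.

```bash
cat >> h.py <<'E'
def cartons(im,dbg=False):
    """tape stripe of cartons -> list (x,y,yaw of long axis)"""
    h=cv2.cvtColor(im,cv2.COLOR_RGB2HSV).astype(int)
    b=cv2.dilate(brown(im),np.ones((5,5)))
    m=(b>0)&(h[...,1]<70)&(h[...,2]>165)
    out=[]
    n,l,s,c=cv2.connectedComponentsWithStats(m.astype(np.uint8))
    for i in range(1,n):
        if s[i][4]<40: continue
        pts=np.argwhere(l==i)[:,::-1]
        w=np.array([px2w("top",p,0.045)[:2] for p in pts])
        cen,(a,bb),ang=cv2.minAreaRect((w*1000).astype(np.float32))
        d=np.linalg.svd(w-w.mean(0))[2][0]
        out.append((*w.mean(0).round(4),round(np.degrees(np.arctan2(d[1],d[0]))%180,1),int(a),int(bb),c[i].round(1)))
    return out
def tote2w(p,P): 
    x,y,t=P;c,s=np.cos(t),np.sin(t);p=np.asarray(p,float)
    return np.array([x+c*p[0]-s*p[1],y+s*p[0]+c*p[1],p[2]])
def plain(a,r,x=0,h=.006): return [x,.125-r*np.cos(a)+h*np.sin(a),.085+r*np.sin(a)+h*np.cos(a)]
def lip(a,r,x=0,h=.011): return [x,-.125+r*np.cos(a)-h*np.sin(a),.085+r*np.sin(a)+h*np.cos(a)]
def hasp(a,r,y=0,h=.004): return [-.1+r*np.cos(a)-h*np.sin(a),y,.0965+r*np.sin(a)+h*np.cos(a)]
E
python3 - <<'E'
from h import *
from scipy.optimize import least_squares
im=cv2.imread("pics/top0.png")[:,:,::-1].copy()
for o in cartons(im): print(o)
cp=lambda u,v:np.array([150+u/2.85,150+v/2.85])
obs=[((.095,.125,.085),cp(445,117)),((.095,-.125,.085),cp(680,130)),((-.095,.125,.085),cp(433,297)),((-.095,-.125,.085),cp(672,303))]
f=lambda P:np.concatenate([w2px("top",tote2w(p,P))-q for p,q in obs])
s=least_squares(f,[.55,-.05,0]);P=s.x;print(P,np.degrees(P[2]),s.fun.round(1))
g=lambda a:np.concatenate([w2px("top",tote2w(plain(a[0],.12,x),P))-q for x,q in((.095,cp(376,84)),(-.095,cp(362,270)))])
s=least_squares(g,[1.8]);print("plain",s.x,s.fun.round(1))
g=lambda a:np.concatenate([w2px("top",tote2w(lip(a[0],.15,x),P))-q for x,q in((.095,cp(767,95)),(-.095,cp(763,288)))])
s=least_squares(g,[1.8]);print("lip",s.x,s.fun.round(1))
for a in(1.2,1.5,1.8,2.1):
    print(a,w2px("side",tote2w(hasp(a,.085),P)),w2px("side",tote2w(hasp(a,0),P)))
print(px2w("top",cp(128,50),.17),px2w("top",(476,292),.05))
E
```

```text
(np.float64(0.6495), np.float64(0.2536), np.float64(168.7), 13, 72, array([241.7, 203.9]))
(np.float64(0.5556), np.float64(0.3621), np.float64(2.3), 71, 12, array([205.9, 234.8]))
(np.float64(0.5467), np.float64(0.2388), np.float64(6.4), 72, 12, array([246.5, 236.6]))
(np.float64(0.4539), np.float64(0.2459), np.float64(20.8), 73, 12, array([244.1, 266.9]))
(np.float64(0.4277), np.float64(0.369), np.float64(167.2), 13, 72, array([202.8, 276.8]))
(np.float64(0.3088), np.float64(-0.4784), np.float64(134.6), 13, 49, array([490.1, 309. ]))
[ 0.56820419 -0.06117196 -0.07790256] -4.463487621051591 [-0.8  0.1 -0.1 -0.5 -0.3 -0.8  1.2  1.2]
plain [2.06878573] [-0.1  0.1  0.2  1.2]
lip [1.95943292] [-0.1 -0.9  0.4 -0.4]
1.2 [315.9109625  235.12075616] [301.57170082 261.28217737]
1.5 [303.77831224 234.29810618] [301.45985043 261.64072932]
1.8 [291.53996237 236.06928935] [301.51098871 261.99656346]
2.1 [280.49335158 240.24288718] [301.72014282 262.31793516]
[0.72666333 0.36858323 0.17      ] [ 0.35915392 -0.43988674  0.05      ]
```

```bash
cat > plan.py <<'E'
import json,sys,os
from h import *
P=json.load(open("P.json")) if os.path.exists("P.json") else [.5682,-.0612,-.0779]
def cmd0():
    if os.path.exists("cmd.json"): return np.array(json.load(open("cmd.json")))
    q=arm.state()["eef_rot"]; return np.array([.272,.563,.253,2*np.arctan2(q[1],q[0])])
def ax(psi): c,s=np.cos(psi),np.sin(psi); return np.array([[c,s,0],[s,-c,0],[0,0,-1]])
def wrap(a): return (a+np.pi)%(2*np.pi)-np.pi
def plan(way,check=True,save=True):
    """way: (x,y,z,psi_rad or None,claw,vmax mm/row,[dwell rows]) -> prints calls, tracks commanded pose"""
    cur=cmd0(); st=arm.state(); q=st["eef_rot"]
    mp=2*np.arctan2(q[1],q[0])
    if check: print("cmd-meas mm",((cur[:3]-st["tcp_pos"])*1000).round(1),"yaw",round(float(np.degrees(wrap(cur[3]-mp))),2),"open",round(st["opening"]*1000,1),"F",st["wrist_force"].round(1),"t",round(st["clock"],1))
    rows=[];p=cur.copy()
    for x,y,z,psi,claw,v,dw in way:
        t=np.array([x,y,z,p[3] if psi is None else p[3]+wrap(psi-p[3])])
        d=np.linalg.norm(t[:3]-p[:3]);n=int(np.ceil(max(d/(v/1000),abs(t[3]-p[3])/np.radians(7.0))-1e-6))
        for i in range(1,n+1): rows.append((p+(t-p)*i/n,claw))
        for i in range(dw): rows.append((t,claw))
        p=t
    while len(rows)%5: rows.append(rows[-1])
    for i in range(0,len(rows),5):
        A=ax(cur[3]);c={"slide":[],"yaw":[],"claw":[]}
        for t,cl in rows[i:i+5]:
            s=(A@(t[:3]-cur[:3])/.6).round(3)+0.; y=round(float(-(t[3]-cur[3])/(2*np.pi)),3)+0.
            c["slide"].append(s.tolist());c["yaw"].append(y);c["claw"].append(cl)
        cur=np.array([*(cur[:3]+A.T@(s*.6)),cur[3]-y*2*np.pi])
        print(json.dumps(c))
    if save: json.dump(cur.tolist(),open("cmd.json","w"))
def pick(x,y,deg,first=None):
    deg=np.radians(deg)
    return [(x,y,.15,deg,1,38,2),(x,y,.035,deg,1,35,1),(x,y,.035,deg,0.3,35,4),(x,y,.27,deg,0.3,35,0)]
E
python3 - <<'E'
from plan import *
plan(pick(.5556,.3621,182.3))
E
```

```text
cmd-meas mm [0.4 0.7 1. ] yaw 0.0 open 88.0 F [ 0.2  0.  -0.5] t 0.1
{"slide": [[-0.057, -0.01, 0.017], [-0.114, -0.019, 0.034], [-0.171, -0.029, 0.052], [-0.228, -0.038, 0.069], [-0.286, -0.048, 0.086]], "yaw": [-0.008, -0.016, -0.023, -0.031, -0.039], "claw": [1, 1, 1, 1, 1]}
{"slide": [[-0.053, -0.023, 0.017], [-0.106, -0.046, 0.034], [-0.159, -0.069, 0.051], [-0.212, -0.093, 0.069], [-0.265, -0.116, 0.086]], "yaw": [-0.008, -0.016, -0.023, -0.031, -0.039], "claw": [1, 1, 1, 1, 1]}
{"slide": [[0.0, 0.0, 0.0], [0.0, 0.0, 0.0], [0.0, 0.0, 0.048], [0.0, 0.0, 0.096], [0.0, 0.0, 0.143]], "yaw": [0.0, 0.0, 0.0, 0.0, 0.0], "claw": [1, 1, 1, 1, 1]}
{"slide": [[0.0, 0.0, 0.048], [0.0, 0.0, 0.048], [0.0, 0.0, 0.048], [0.0, 0.0, 0.048], [0.0, 0.0, 0.048]], "yaw": [0.0, 0.0, 0.0, 0.0, 0.0], "claw": [1, 1, 0.3, 0.3, 0.3]}
{"slide": [[0.0, 0.0, 0.0], [0.0, 0.0, -0.056], [0.0, 0.0, -0.112], [0.0, 0.0, -0.168], [0.0, 0.0, -0.223]], "yaw": [0.0, 0.0, 0.0, 0.0, 0.0], "claw": [0.3, 0.3, 0.3, 0.3, 0.3]}
{"slide": [[0.0, 0.0, -0.056], [0.0, 0.0, -0.112], [0.0, 0.0, -0.168], [0.0, 0.0, -0.168], [0.0, 0.0, -0.168]], "yaw": [0.0, 0.0, 0.0, 0.0, 0.0], "claw": [0.3, 0.3, 0.3, 0.3, 0.3]}
```

Emit:
jog_arm([
  [-0.057,-0.01,0.017],
  [-0.114,-0.019,0.034],
  [-0.171,-0.029,0.052],
  [-0.228,-0.038,0.069],
  [-0.286,-0.048,0.086],
], yaw=[-0.008,-0.016,-0.023,-0.031,-0.039], claw=[1,1,1,1,1], force=30)

```text
clock: 0.52
tcp_pos: [0.4146, 0.4612, 0.2003]
eef_rot: [0.101, 0.995, -0.0, -0.0]
wrist_force: [0.0, -0.1, -0.1]
opening: 0.0878
gripper_force: 0.0
```

Emit:
jog_arm([
  [-0.053,-0.023,0.017],
  [-0.106,-0.046,0.034],
  [-0.159,-0.069,0.051],
  [-0.212,-0.093,0.069],
  [-0.265,-0.116,0.086],
], yaw=[-0.008,-0.016,-0.023,-0.031,-0.039], claw=[1,1,1,1,1])

```text
clock: 0.93
tcp_pos: [0.5563, 0.3602, 0.1485]
eef_rot: [-0.021, 1.0, -0.0, -0.0]
wrist_force: [0.1, -0.2, -0.3]
opening: 0.0881
gripper_force: 0.0
```

Emit:
jog_arm([
  [0,0,0],
  [0,0,0],
  [0,0,0],
  [0,0,0],
  [0,0,0],
], yaw=[0,0,0,0,0], claw=[1,1,1,1,1])

```text
clock: 1.35
tcp_pos: [0.5539, 0.3637, 0.15]
eef_rot: [-0.022, 1.0, 0.001, -0.0]
wrist_force: [-0.9, -1.4, -0.1]
opening: 0.0882
gripper_force: 0.0
```

Emit:
jog_arm([
  [0.0,0.0,0.0],
  [0.0,0.0,0.048],
  [0.0,0.0,0.096],
  [0.0,0.0,0.143],
  [0.0,0.0,0.191],
], yaw=[0,0,0,0,0], claw=[1,1,1,1,1])

```text
clock: 1.77
tcp_pos: [0.555, 0.3628, 0.0345]
eef_rot: [-0.021, 1.0, 0.0, 0.0]
wrist_force: [-0.7, 0.2, -0.5]
opening: 0.0882
gripper_force: 0.0
```

Emit:
jog_arm([
  [0,0,0],
  [0,0,0],
  [0,0,0],
  [0,0,0],
  [0,0,0],
], yaw=[0,0,0,0,0], claw=[1,0.3,0.3,0.3,0.3])

```text
clock: 2.18
tcp_pos: [0.5564, 0.3629, 0.0371]
eef_rot: [-0.02, 1.0, 0.001, 0.001]
wrist_force: [0.6, -0.1, 0.1]
opening: 0.0636
gripper_force: 0.0
```

Emit:
jog_arm([
  [0.0,0.0,0.0],
  [0.0,0.0,-0.056],
  [0.0,0.0,-0.112],
  [0.0,0.0,-0.168],
  [0.0,0.0,-0.223],
], yaw=[0,0,0,0,0], claw=[0.3,0.3,0.3,0.3,0.3])

```text
clock: 2.6
tcp_pos: [0.5553, 0.3618, 0.1711]
eef_rot: [-0.02, 1.0, 0.0, 0.0]
wrist_force: [0.6, 1.2, -0.5]
opening: 0.0299
gripper_force: 0.0
```

Emit:
jog_arm([
  [0.0,0.0,-0.056],
  [0.0,0.0,-0.112],
  [0.0,0.0,-0.168],
  [0.0,0.0,-0.168],
  [0.0,0.0,-0.168],
], yaw=[0,0,0,0,0], claw=[0.3,0.3,0.3,0.3,0.3])

```text
clock: 3.02
tcp_pos: [0.5562, 0.3627, 0.2728]
eef_rot: [-0.02, 1.0, 0.002, 0.002]
wrist_force: [-0.4, 0.8, -0.1]
opening: 0.0264
gripper_force: 0.0
```

The fingers need about 0.7 s to close, so I lifted too early. Re-measuring.

Run:
```python
import re
s=open("plan.py").read()
i=s.index("def pick"); s=s[:i]+'''def pick(x,y,deg):
    deg=np.radians(deg)
    return [(x,y,.15,deg,.8,38,3),(x,y,.036,deg,.8,35,2),(x,y,.036,deg,0,35,10),(x,y,.27,deg,0,30,0)]
def place(tx,ty,flip,z=.043):
    psi=P[2]+(np.pi/2 if flip else -np.pi/2)  # tool x to +y (flip) or -y of tote
    a=tote2w([tx,ty,0],P)
    return [(a[0],a[1],.27,psi,0,38,4),(a[0],a[1],z,psi,0,25,3),(a[0],a[1],z,psi,.6,25,5),(a[0],a[1],.27,psi,.6,35,0)]
'''
open("plan.py","w").write(s)
from plan import *
cur=cmd0(); json.dump([*cur[:2],.270,cur[3]],open("cmd.json","w"))
im=cams.snapshot("top");cv2.imwrite("pics/t1.png",im[:,:,::-1])
for o in cartons(im): print(o)
plan([],True)
```

```text
(np.float64(0.6488), np.float64(0.2537), np.float64(169.1), 13, 74, array([241.7, 204.2]))
(np.float64(0.4112), np.float64(0.3732), np.float64(169.4), 13, 41, array([201.3, 282.3]))
(np.float64(0.3083), np.float64(-0.478), np.float64(133.9), 13, 51, array([490. , 309.1]))
cmd-meas mm [ 0.2  0.2 -0.6] yaw 0.0 open 26.4 F [-0.8  0.  -1.1] t 3.1
```

```bash
cat >> h.py <<'E'
def wristT():
    s=arm.state();T=np.eye(4);T[:3,:3]=R.from_quat(s["eef_rot"]).as_matrix();T[:3,3]=s["tcp_pos"]
    return T@cams.get_calibration("wrist")["mount"]
def find(n,im,T=None,z=.045,amin=40):
    c=cams.get_calibration(n);T=c["T"] if T is None else T
    h=cv2.cvtColor(im,cv2.COLOR_RGB2HSV).astype(int)
    b=cv2.dilate(brown(im),np.ones((5,5)) if n=="top" else np.ones((17,17)))
    m=((b>0)&(h[...,1]<70)&(h[...,2]>150)).astype(np.uint8)
    k,l,s,cc=cv2.connectedComponentsWithStats(m);out=[]
    for i in range(1,k):
        if s[i][4]<amin: continue
        p=np.argwhere(l==i)[:,::-1]
        d=np.c_[(p[:,0]-c["cx"])/c["fx"],(p[:,1]-c["cy"])/c["fy"],np.ones(len(p))]@T[:3,:3].T
        w=(T[:3,3]+d*((z-T[2,3])/d[:,2])[:,None])[:,:2]
        cen,(a,bb),_=cv2.minAreaRect((w*1000).astype(np.float32))
        dd=np.linalg.svd(w-w.mean(0),full_matrices=False)[2][0]
        out.append((float(cen[0]).__round__(1),float(cen[1]).__round__(1),round(float(np.degrees(np.arctan2(dd[1],dd[0])))%180,1),int(a),int(bb),cc[i].round(0).tolist()))
    return out
E
python3 - <<'E'
from plan import *
T=wristT();im=cams.snapshot("wrist");cv2.imwrite("pics/w1.png",im[:,:,::-1])
for o in find("wrist",im,T,amin=150): print(o)
E
```

```text
(427.2, 367.7, 166.6, 56, 90, [332.0, 57.0])
(549.8, 249.5, 2.7, 289, 86, [195.0, 169.0])
(555.2, 360.5, 1.6, 93, 55, [318.0, 204.0])
(848.0, 662.0, 37.9, 45, 12, [557.0, 451.0])
(857.1, 373.1, 92.1, 10, 173, [319.0, 449.0])
```

View pics/w1.png

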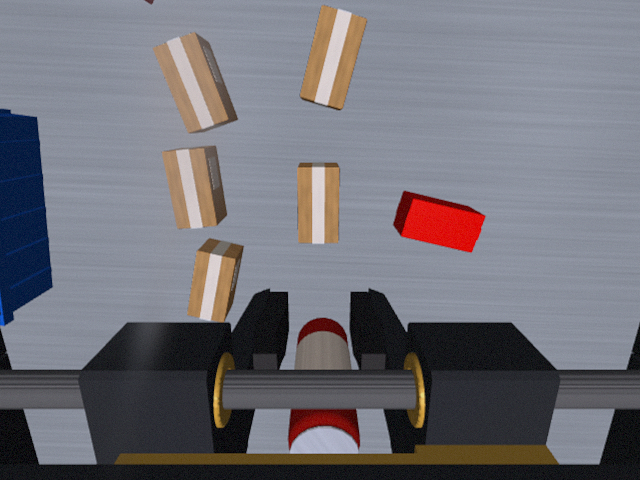

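Wrist view: the target carton stands undisturbed at (318,203), aligned with the fingers. The can is at (322,400), beyond the gripper and clear of it.

Run:
```python
from plan import *
plan(pick(.555,.3615,181.8))
```

```text
cmd-meas mm [0.6 0.7 0.8] yaw -0.0 open 26.6 F [ 0.3  0.4 -0.7] t 3.1
{"slide": [[0.0, 0.0, 0.05], [0.0, 0.0, 0.1], [0.001, -0.001, 0.15], [0.001, -0.001, 0.2], [0.001, -0.001, 0.2]], "yaw": [0.0, 0.001, 0.001, 0.001, 0.001], "claw": [0.8, 0.8, 0.8, 0.8, 0.8]}
{"slide": [[0.0, 0.0, 0.0], [0.0, 0.0, 0.0], [0.0, 0.0, 0.048], [0.0, 0.0, 0.095], [0.0, 0.0, 0.143]], "yaw": [0.0, 0.0, 0.0, 0.0, 0.0], "claw": [0.8, 0.8, 0.8, 0.8, 0.8]}
{"slide": [[0.0, 0.0, 0.047], [0.0, 0.0, 0.047], [0.0, 0.0, 0.047], [0.0, 0.0, 0.047], [0.0, 0.0, 0.047]], "yaw": [0.0, 0.0, 0.0, 0.0, 0.0], "claw": [0.8, 0.8, 0.8, 0, 0]}
{"slide": [[0.0, 0.0, 0.0], [0.0, 0.0, 0.0], [0.0, 0.0, 0.0], [0.0, 0.0, 0.0], [0.0, 0.0, 0.0]], "yaw": [0.0, 0.0, 0.0, 0.0, 0.0], "claw": [0, 0, 0, 0, 0]}
{"slide": [[0.0, 0.0, 0.0], [0.0, 0.0, 0.0], [0.0, 0.0, 0.0], [0.0, 0.0, -0.049], [0.0, 0.0, -0.097]], "yaw": [0.0, 0.0, 0.0, 0.0, 0.0], "claw": [0, 0, 0, 0, 0]}
{"slide": [[0.0, 0.0, -0.049], [0.0, 0.0, -0.098], [0.0, 0.0, -0.147], [0.0, 0.0, -0.195], [0.0, 0.0, -0.244]], "yaw": [0.0, 0.0, 0.0, 0.0, 0.0], "claw": [0, 0, 0, 0, 0]}
{"slide": [[0.0, 0.0, -0.049], [0.0, 0.0, -0.049], [0.0, 0.0, -0.049], [0.0, 0.0, -0.049], [0.0, 0.0, -0.049]], "yaw": [0.0, 0.0, 0.0, 0.0, 0.0], "claw": [0, 0, 0, 0, 0]}
```

Emit:
jog_arm([
  [0.0,0.0,0.05],
  [0.0,0.0,0.1],
  [0.001,-0.001,0.15],
  [0.001,-0.001,0.2],
  [0.001,-0.001,0.2],
], yaw=[0.0,0.001,0.001,0.001,0.001], claw=[0.8,0.8,0.8,0.8,0.8])

```text
clock: 3.53
tcp_pos: [0.5505, 0.3575, 0.1419]
eef_rot: [-0.017, 1.0, -0.005, -0.006]
wrist_force: [-0.9, -0.7, -0.4]
opening: 0.0576
gripper_force: 0.0
```

Emit:
jog_arm([
  [0,0,0],
  [0,0,0],
  [0,0,0.048],
  [0,0,0.095],
  [0,0,0.143],
], yaw=[0,0,0,0,0], claw=[0.8,0.8,0.8,0.8,0.8])

```text
clock: 3.95
tcp_pos: [0.5567, 0.3627, 0.066]
eef_rot: [-0.017, 1.0, 0.002, 0.002]
wrist_force: [-0.6, -0.3, -0.1]
opening: 0.0705
gripper_force: 0.0
```

Emit:
jog_arm([
  [0,0,0.047],
  [0,0,0.047],
  [0,0,0.047],
  [0,0,0.047],
  [0,0,0.047],
], yaw=[0,0,0,0,0], claw=[0.8,0.8,0.8,0,0])

```text
clock: 4.37
tcp_pos: [0.5564, 0.3627, 0.0385]
eef_rot: [-0.017, 1.0, 0.002, 0.002]
wrist_force: [-0.4, -0.1, 0.7]
opening: 0.0593
gripper_force: 0.0
```

Emit:
jog_arm([
  [0,0,0],
  [0,0,0],
  [0,0,0],
  [0,0,0],
  [0,0,0],
], yaw=[0,0,0,0,0], claw=[0,0,0,0,0])

```text
clock: 4.78
tcp_pos: [0.5552, 0.3615, 0.0366]
eef_rot: [-0.017, 1.0, 0.0, 0.001]
wrist_force: [-0.8, -0.4, 5.3]
opening: 0.0399
gripper_force: 30.0
```

Emit:
jog_arm([
  [0,0,0],
  [0,0,0],
  [0,0,0],
  [0,0,-0.049],
  [0,0,-0.097],
], yaw=[0,0,0,0,0], claw=[0,0,0,0,0])

```text
clock: 5.2
tcp_pos: [0.5532, 0.36, 0.0925]
eef_rot: [-0.017, 1.0, -0.002, -0.002]
wrist_force: [0.7, 0.2, -1.0]
opening: 0.0397
gripper_force: 30.0
```

Emit:
jog_arm([
  [0,0,-0.049],
  [0,0,-0.098],
  [0,0,-0.147],
  [0,0,-0.195],
  [0,0,-0.244],
], yaw=[0,0,0,0,0], claw=[0,0,0,0,0])

```text
clock: 5.62
tcp_pos: [0.5542, 0.3608, 0.2412]
eef_rot: [-0.017, 1.0, -0.0, -0.0]
wrist_force: [0.4, 0.5, -0.9]
opening: 0.0396
gripper_force: 30.0
```

Emit:
jog_arm([
  [0,0,-0.049],
  [0,0,-0.049],
  [0,0,-0.049],
  [0,0,-0.049],
  [0,0,-0.049],
], yaw=[0,0,0,0,0], claw=[0,0,0,0,0])

```text
clock: 6.03
tcp_pos: [0.5538, 0.3603, 0.2676]
eef_rot: [-0.017, 1.0, -0.001, -0.001]
wrist_force: [-0.0, -0.1, -1.4]
opening: 0.0396
gripper_force: 30.0
```

Run:
```python
from plan import *
plan(place(.005,0,False)[:1])
```

```text
cmd-meas mm [1.1 1.1 2.4] yaw -0.01 open 39.6 F [-0.  -0.1 -1.4] t 6.0
{"slide": [[-0.001, -0.059, 0.0], [-0.001, -0.118, 0.0], [-0.002, -0.176, 0.0], [-0.002, -0.235, 0.0], [-0.003, -0.294, 0.0]], "yaw": [-0.019, -0.039, -0.058, -0.077, -0.097], "claw": [0, 0, 0, 0, 0]}
{"slide": [[0.033, -0.048, 0.0], [0.067, -0.097, 0.0], [0.1, -0.145, 0.0], [0.133, -0.194, 0.0], [0.166, -0.242, 0.0]], "yaw": [-0.019, -0.038, -0.058, -0.077, -0.096], "claw": [0, 0, 0, 0, 0]}
{"slide": [[0.055, -0.021, 0.0], [0.11, -0.042, 0.0], [0.11, -0.042, 0.0], [0.11, -0.042, 0.0], [0.11, -0.042, 0.0]], "yaw": [-0.02, -0.039, -0.039, -0.039, -0.039], "claw": [0, 0, 0, 0, 0]}
{"slide": [[0.0, 0.0, 0.0], [0.0, 0.0, 0.0], [0.0, 0.0, 0.0], [0.0, 0.0, 0.0], [0.0, 0.0, 0.0]], "yaw": [0.0, 0.0, 0.0, 0.0, 0.0], "claw": [0, 0, 0, 0, 0]}
```

Emit:
jog_arm([
  [-0.001,-0.059,0.0],
  [-0.001,-0.118,0.0],
  [-0.002,-0.176,0.0],
  [-0.002,-0.235,0.0],
  [-0.003,-0.294,0.0],
], yaw=[-0.019,-0.039,-0.058,-0.077,-0.097], claw=[0,0,0,0,0])

```text
clock: 6.45
tcp_pos: [0.5615, 0.183, 0.2678]
eef_rot: [-0.319, 0.948, -0.0, -0.002]
wrist_force: [0.2, -0.5, -0.7]
opening: 0.0397
gripper_force: 30.0
```

Emit:
jog_arm([
  [0.033,-0.048,0.0],
  [0.067,-0.097,0.0],
  [0.1,-0.145,0.0],
  [0.133,-0.194,0.0],
  [0.166,-0.242,0.0],
], yaw=[-0.019,-0.038,-0.058,-0.077,-0.096], claw=[0,0,0,0,0])

```text
clock: 6.87
tcp_pos: [0.5689, 0.0069, 0.268]
eef_rot: [-0.586, 0.81, 0.001, -0.001]
wrist_force: [1.3, 0.2, -2.2]
opening: 0.0394
gripper_force: 30.0
```

Emit:
jog_arm([
  [0.055,-0.021,0.0],
  [0.11,-0.042,0.0],
  [0.11,-0.042,0.0],
  [0.11,-0.042,0.0],
  [0.11,-0.042,0.0],
], yaw=[-0.02,-0.039,-0.039,-0.039,-0.039], claw=[0,0,0,0,0])

```text
clock: 7.28
tcp_pos: [0.572, -0.061, 0.2685]
eef_rot: [-0.678, 0.735, 0.001, -0.0]
wrist_force: [0.3, 1.1, -1.2]
opening: 0.0396
gripper_force: 30.0
```

Emit:
jog_arm([
  [0,0,0],
  [0,0,0],
  [0,0,0],
  [0,0,0],
  [0,0,0],
], yaw=[0,0,0,0,0], claw=[0,0,0,0,0])

```text
clock: 7.7
tcp_pos: [0.5727, -0.0608, 0.2696]
eef_rot: [-0.679, 0.734, -0.0, 0.0]
wrist_force: [-0.7, -0.4, -1.5]
opening: 0.0398
gripper_force: 3.0
```

Run:
```python
from plan import *
T=wristT();np.save("wT2.npy",T);im=cams.snapshot("wrist");cv2.imwrite("pics/w2.png",im[:,:,::-1])
im=cams.snapshot("top");cv2.imwrite("pics/t2.png",im[:,:,::-1])
for o in find("top",im): print(o)
plan([])
```

```text
(649.3, 253.4, 168.9, 13, 77, [242.0, 204.0])
(548.0, 239.2, 7.2, 76, 13, [246.0, 236.0])
(454.1, 246.0, 21.0, 76, 12, [244.0, 267.0])
(428.1, 368.9, 167.2, 13, 76, [203.0, 277.0])
(309.4, -478.0, 135.1, 14, 51, [490.0, 309.0])
cmd-meas mm [ 0.4 -0.2  0.4] yaw 0.01 open 39.5 F [ 0.2  0.7 -1.9] t 7.8
```

View pics/w2.png

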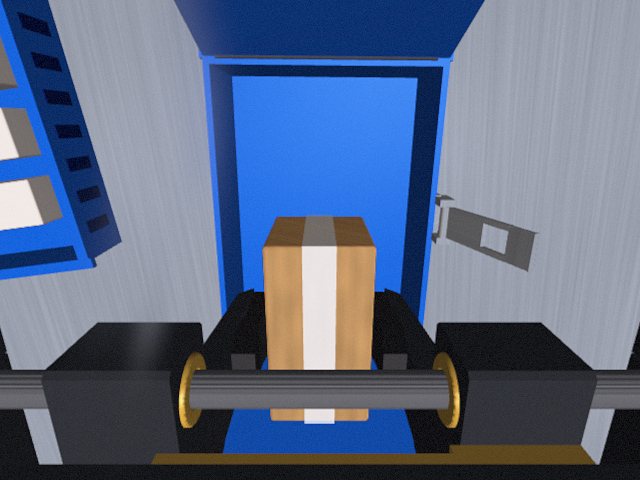

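Run:
```python
from plan import *
T=np.load("wT2.npy");c=cams.get_calibration("wrist")
def pw(u,v,z=.085):
    d=T[:3,:3]@np.array([(u-c["cx"])/c["fx"],(v-c["cy"])/c["fy"],1]);return T[:3,3]+d*(z-T[2,3])/d[2]
def inv(p):
    co,s=np.cos(P[2]),np.sin(P[2]);d=p-np.array([P[0],P[1],0]);return np.array([co*d[0]+s*d[1],-s*d[0]+co*d[1],p[2]])*1000
for uv in [(204,58),(450,60),(210,160),(441,160)]: print(uv,inv(pw(*uv)).round(1))
print("floor",[inv(pw(*uv,.005)).round(1) for uv in((232,76),(417,76),(239,200),(408,200))])
im=cv2.imread("pics/w2.png")
b=im.astype(int)
for v in(100,150,200): 
    r=b[v,190:460]; print(v,[tuple(x) for x in r[5:55:3]][:17])
```

```text
(204, 58) [  92.9 -123.9   85. ]
(450, 60) [ -95.8 -122.2   85. ]
(210, 160) [ 95.1 -47.1  85. ]
(441, 160) [-96.1 -46.8  85. ]
floor [array([  89.4, -119.7,    5. ]), array([ -90.5, -119.4,    5. ]), array([90.5,  2.7,  5. ]), array([-90.2,   2.9,   5. ])]
100 [(np.int64(182), np.int64(163), np.int64(153)), (np.int64(173), np.int64(152), np.int64(143)), (np.int64(172), np.int64(151), np.int64(145)), (np.int64(179), np.int64(162), np.int64(156)), (np.int64(223), np.int64(118), np.int64(73)), (np.int64(228), np.int64(123), np.int64(73)), (np.int64(127), np.int64(76), np.int64(59)), (np.int64(128), np.int64(77), np.int64(55)), (np.int64(123), np.int64(66), np.int64(46)), (np.int64(121), np.int64(63), np.int64(42)), (np.int64(120), np.int64(61), np.int64(38)), (np.int64(116), np.int64(61), np.int64(33)), (np.int64(111), np.int64(54), np.int64(23)), (np.int64(235), np.int64(117), np.int64(53)), (np.int64(234), np.int64(120), np.int64(52)), (np.int64(235), np.int64(122), np.int64(50)), (np.int64(236), np.int64(123), np.int64(49))]
150 [(np.int64(173), np.int64(154), np.int64(147)), (np.in
[... 811 characters left out ...]
p.int64(151)), (np.int64(181), np.int64(162), np.int64(155)), (np.int64(178), np.int64(161), np.int64(153)), (np.int64(181), np.int64(162), np.int64(155)), (np.int64(176), np.int64(160), np.int64(152)), (np.int64(221), np.int64(120), np.int64(73)), (np.int64(229), np.int64(113), np.int64(49)), (np.int64(132), np.int64(67), np.int64(39)), (np.int64(112), np.int64(56), np.int64(35)), (np.int64(105), np.int64(53), np.int64(22)), (np.int64(108), np.int64(51), np.int64(25)), (np.int64(106), np.int64(48), np.int64(22)), (np.int64(103), np.int64(49), np.int64(15)), (np.int64(97), np.int64(39), np.int64(11)), (np.int64(234), np.int64(117), np.int64(40)), (np.int64(231), np.int64(115), np.int64(37))]
```

Wrist view: the tote rim ((204,58) to (450,60)) and floor corners ((232,76), (417,76)) match the model within about 1–2 mm. The carton is held straight at (318,330), and the hasp is open at (490,235). Placing the carton now.

Run:
```python
from plan import *
plan(place(.005,0,False)[1:])
```

```text
cmd-meas mm [ 0.4 -0.2  0.4] yaw 0.01 open 39.5 F [ 0.2  0.7 -1.9] t 7.8
{"slide": [[0.0, 0.0, 0.038], [0.0, 0.0, 0.076], [0.0, 0.0, 0.113], [0.0, 0.0, 0.151], [0.0, 0.0, 0.189]], "yaw": [0.0, 0.0, 0.0, 0.0, 0.0], "claw": [0, 0, 0, 0, 0]}
{"slide": [[0.0, 0.0, 0.038], [0.0, 0.0, 0.076], [0.0, 0.0, 0.114], [0.0, 0.0, 0.152], [0.0, 0.0, 0.189]], "yaw": [0.0, 0.0, 0.0, 0.0, 0.0], "claw": [0, 0, 0, 0, 0]}
{"slide": [[0.0, 0.0, 0.0], [0.0, 0.0, 0.0], [0.0, 0.0, 0.0], [0.0, 0.0, 0.0], [0.0, 0.0, 0.0]], "yaw": [0.0, 0.0, 0.0, 0.0, 0.0], "claw": [0, 0, 0, 0.6, 0.6]}
{"slide": [[0.0, 0.0, 0.0], [0.0, 0.0, 0.0], [0.0, 0.0, 0.0], [0.0, 0.0, -0.054], [0.0, 0.0, -0.108]], "yaw": [0.0, 0.0, 0.0, 0.0, 0.0], "claw": [0.6, 0.6, 0.6, 0.6, 0.6]}
{"slide": [[0.0, 0.0, -0.054], [0.0, 0.0, -0.108], [0.0, 0.0, -0.162], [0.0, 0.0, -0.216], [0.0, 0.0, -0.27]], "yaw": [0.0, 0.0, 0.0, 0.0, 0.0], "claw": [0.6, 0.6, 0.6, 0.6, 0.6]}
```

Emit:
jog_arm([
  [0,0,0.038],
  [0,0,0.076],
  [0,0,0.113],
  [0,0,0.151],
  [0,0,0.189],
], yaw=[0,0,0,0,0], claw=[0,0,0,0,0])

```text
clock: 8.22
tcp_pos: [0.5728, -0.0616, 0.1552]
eef_rot: [-0.678, 0.735, -0.0, 0.0]
wrist_force: [1.2, -0.1, -1.6]
opening: 0.0396
gripper_force: 30.0
```

Emit:
jog_arm([
  [0,0,0.038],
  [0,0,0.076],
  [0,0,0.114],
  [0,0,0.152],
  [0,0,0.189],
], yaw=[0,0,0,0,0], claw=[0,0,0,0,0])

```text
clock: 8.63
tcp_pos: [0.5729, -0.0615, 0.0416]
eef_rot: [-0.678, 0.735, -0.0, 0.0]
wrist_force: [0.1, 0.1, -0.4]
opening: 0.0399
gripper_force: 30.0
```

Emit:
jog_arm([
  [0,0,0],
  [0,0,0],
  [0,0,0],
  [0,0,0],
  [0,0,0],
], yaw=[0,0,0,0,0], claw=[0,0,0,0.6,0.6])

```text
clock: 9.05
tcp_pos: [0.5732, -0.0615, 0.0437]
eef_rot: [-0.678, 0.735, -0.0, 0.001]
wrist_force: [0.5, -0.5, -0.5]
opening: 0.051
gripper_force: 0.0
```

Emit:
jog_arm([
  [0,0,0],
  [0,0,0],
  [0,0,0],
  [0,0,-0.054],
  [0,0,-0.108],
], yaw=[0,0,0,0,0], claw=[0.6,0.6,0.6,0.6,0.6])

```text
clock: 9.47
tcp_pos: [0.5711, -0.0616, 0.1068]
eef_rot: [-0.679, 0.735, 0.002, -0.002]
wrist_force: [1.5, -0.3, -0.0]
opening: 0.0531
gripper_force: 0.0
```

Emit:
jog_arm([
  [0,0,-0.054],
  [0,0,-0.108],
  [0,0,-0.162],
  [0,0,-0.216],
  [0,0,-0.27],
], yaw=[0,0,0,0,0], claw=[0.6,0.6,0.6,0.6,0.6])

```text
clock: 9.88
tcp_pos: [0.5721, -0.0615, 0.2712]
eef_rot: [-0.678, 0.735, 0.0, -0.0]
wrist_force: [0.5, -0.5, -0.8]
opening: 0.0528
gripper_force: 0.0
```

Run:
```python
from plan import *
im=cams.snapshot("top");cv2.imwrite("pics/t3.png",im[:,:,::-1])
f=find("top",im)
for o in f[:-1]: print(o)
T=wristT();w=cams.snapshot("wrist");cv2.imwrite("pics/w3.png",w[:,:,::-1])
for o in find("wrist",w,T,z=.05,amin=300): print("w",o)
m=min(f,key=lambda o:abs(o[0]-548)+abs(o[1]-239))
print(m)
plan(pick(m[0]/1000,m[1]/1000,180+m[2])+place(.045,-.080,True))
```

```text
(649.1, 253.5, 168.9, 13, 76, [242.0, 204.0])
(548.2, 239.3, 7.1, 75, 13, [246.0, 236.0])
(453.8, 246.1, 21.0, 75, 13, [244.0, 267.0])
(427.2, 369.1, 167.0, 13, 74, [203.0, 277.0])
w (573.4, -61.0, 85.6, 75, 12, [324.0, 203.0])
(548.2, 239.3, 7.1, 75, 13, [246.0, 236.0])
cmd-meas mm [-2.4 -1.  -4.9] yaw 0.05 open 53.1 F [0.2 0.6 0.1] t 10.0
{"slide": [[-0.041, 0.007, 0.017], [-0.083, 0.013, 0.033], [-0.124, 0.02, 0.05], [-0.165, 0.027, 0.067], [-0.207, 0.034, 0.083]], "yaw": [0.018, 0.036, 0.054, 0.073, 0.091], "claw": [0.8, 0.8, 0.8, 0.8, 0.8]}
{"slide": [[-0.031, 0.028, 0.017], [-0.062, 0.056, 0.034], [-0.093, 0.084, 0.05], [-0.125, 0.112, 0.067], [-0.156, 0.14, 0.084]], "yaw": [0.018, 0.036, 0.054, 0.072, 0.09], "claw": [0.8, 0.8, 0.8, 0.8, 0.8]}
{"slide": [[-0.011, 0.04, 0.016], [-0.022, 0.08, 0.033], [-0.022, 0.08, 0.033], [-0.022, 0.08, 0.033], [-0.022, 0.08, 0.033]], "yaw": [0.019, 0.037, 0.037, 0.037, 0.037], "claw": [0.8, 0.8, 0.8, 0.8, 0.8]}
{"slide": [[0.0, 0.0, 0.048], [0.0, 0.0, 0.095], [0.0, 0.0, 0.142], [0.0, 0.0, 0.19], [0.0, 0.0, 0.19]], "yaw": [0.0, 0.0, 0.0, 0.0, 0
[... 1600 characters left out ...]
, 0, 0, 0]}
{"slide": [[0.0, 0.0, 0.038], [0.0, 0.0, 0.076], [0.0, 0.0, 0.113], [0.0, 0.0, 0.113], [0.0, 0.0, 0.113]], "yaw": [0.0, 0.0, 0.0, 0.0, 0.0], "claw": [0, 0, 0, 0, 0]}
{"slide": [[0.0, 0.0, 0.0], [0.0, 0.0, 0.0], [0.0, 0.0, 0.0], [0.0, 0.0, 0.0], [0.0, 0.0, 0.0]], "yaw": [0.0, 0.0, 0.0, 0.0, 0.0], "claw": [0, 0.6, 0.6, 0.6, 0.6]}
{"slide": [[0.0, 0.0, 0.0], [0.0, 0.0, -0.054], [0.0, 0.0, -0.108], [0.0, 0.0, -0.162], [0.0, 0.0, -0.216]], "yaw": [0.0, 0.0, 0.0, 0.0, 0.0], "claw": [0.6, 0.6, 0.6, 0.6, 0.6]}
{"slide": [[0.0, 0.0, -0.054], [0.0, 0.0, -0.108], [0.0, 0.0, -0.162], [0.0, 0.0, -0.162], [0.0, 0.0, -0.162]], "yaw": [0.0, 0.0, 0.0, 0.0, 0.0], "claw": [0.6, 0.6, 0.6, 0.6, 0.6]}
```

Carton 1 lies exactly where planned. This path would clip the plain leaf, so I approach at full height instead.

```bash
sed -i 's/(x,y,.15,deg,.8,38,3),(x,y,.036,deg,.8,35,2)/(x,y,.27,deg,.8,40,3),(x,y,.036,deg,.8,35,2)/' plan.py
python3 - <<'E'
from plan import *
a=tote2w([.005,0,0],P)
json.dump([a[0],a[1],.269,P[2]-np.pi/2],open("cmd.json","w"))
plan(pick(.5482,.2393,187.1))
E
```

```text
cmd-meas mm [-2.3 -1.2 -5.9] yaw 0.12 open 53.1 F [0.2 0.6 0.1] t 10.0
{"slide": [[-0.041, 0.007, 0.0], [-0.083, 0.013, 0.0], [-0.124, 0.02, 0.0], [-0.166, 0.027, -0.001], [-0.207, 0.034, -0.001]], "yaw": [0.018, 0.036, 0.054, 0.073, 0.091], "claw": [0.8, 0.8, 0.8, 0.8, 0.8]}
{"slide": [[-0.031, 0.028, 0.0], [-0.063, 0.056, 0.0], [-0.094, 0.084, 0.0], [-0.125, 0.112, 0.0], [-0.156, 0.14, 0.0]], "yaw": [0.018, 0.036, 0.054, 0.072, 0.091], "claw": [0.8, 0.8, 0.8, 0.8, 0.8]}
{"slide": [[-0.011, 0.04, -0.001], [-0.022, 0.081, -0.001], [-0.022, 0.081, -0.001], [-0.022, 0.081, -0.001], [-0.022, 0.081, -0.001]], "yaw": [0.018, 0.036, 0.036, 0.036, 0.036], "claw": [0.8, 0.8, 0.8, 0.8, 0.8]}
{"slide": [[0.0, 0.0, 0.056], [0.0, 0.0, 0.112], [0.0, 0.0, 0.167], [0.0, 0.0, 0.223], [0.0, 0.0, 0.279]], "yaw": [0.0, 0.0, 0.0, 0.0, 0.0], "claw": [0.8, 0.8, 0.8, 0.8, 0.8]}
{"slide": [[0.0, 0.0, 0.056], [0.0, 0.0, 0.111], [0.0, 0.0, 0.111], [0.0, 0.0, 0.111], [0.0, 0.0, 0.111]], "yaw": [0.0, 0.0, 0.0, 0.0, 0.0], "claw": [0.8, 0.8, 0.8, 0.8, 0]}
{"slide": [[0.0, 0.0, 0.0], [0.0, 0.0, 0.0], [0.0, 0.0, 0.0], [0.0, 0.0, 0.0], [0.0, 0.0, 0.0]], "yaw": [0.0, 0.0, 0.0, 0.0, 0.0], "claw": [0, 0, 0, 0, 0]}
{"slide": [[0.0, 0.0, 0.0], [0.0, 0.0, 0.0], [0.0, 0.0, 0.0], [0.0, 0.0, 0.0], [0.0, 0.0, -0.048]], "yaw": [0.0, 0.0, 0.0, 0.0, 0.0], "claw": [0, 0, 0, 0, 0]}
{"slide": [[0.0, 0.0, -0.049], [0.0, 0.0, -0.098], [0.0, 0.0, -0.147], [0.0, 0.0, -0.195], [0.0, 0.0, -0.244]], "yaw": [0.0, 0.0, 0.0, 0.0, 0.0], "claw": [0, 0, 0, 0, 0]}
{"slide": [[0.0, 0.0, -0.049], [0.0, 0.0, -0.098], [0.0, 0.0, -0.098], [0.0, 0.0, -0.098], [0.0, 0.0, -0.098]], "yaw": [0.0, 0.0, 0.0, 0.0, 0.0], "claw": [0, 0, 0, 0, 0]}
```

Emit:
jog_arm([
  [-0.041,0.007,0.0],
  [-0.083,0.013,0.0],
  [-0.124,0.02,0.0],
  [-0.166,0.027,-0.001],
  [-0.207,0.034,-0.001],
], yaw=[0.018,0.036,0.054,0.073,0.091], claw=[0.8,0.8,0.8,0.8,0.8])

```text
clock: 10.4
tcp_pos: [0.5615, 0.0648, 0.2695]
eef_rot: [-0.441, 0.898, 0.0, -0.001]
wrist_force: [0.9, 0.4, 0.2]
opening: 0.0702
gripper_force: 0.0
```

Emit:
jog_arm([
  [-0.031,0.028,0.0],
  [-0.063,0.056,0.0],
  [-0.094,0.084,0.0],
  [-0.125,0.112,0.0],
  [-0.156,0.14,0.0],
], yaw=[0.018,0.036,0.054,0.072,0.091], claw=[0.8,0.8,0.8,0.8,0.8])

```text
clock: 10.82
tcp_pos: [0.5515, 0.1901, 0.2694]
eef_rot: [-0.17, 0.985, -0.0, -0.001]
wrist_force: [1.0, -0.6, 0.2]
opening: 0.0703
gripper_force: 0.0
```

Emit:
jog_arm([
  [-0.011,0.04,-0.001],
  [-0.022,0.081,-0.001],
  [-0.022,0.081,-0.001],
  [-0.022,0.081,-0.001],
  [-0.022,0.081,-0.001],
], yaw=[0.018,0.036,0.036,0.036,0.036], claw=[0.8,0.8,0.8,0.8,0.8])

```text
clock: 11.23
tcp_pos: [0.5478, 0.2384, 0.27]
eef_rot: [-0.061, 0.998, -0.001, -0.001]
wrist_force: [-0.6, -0.2, -0.0]
opening: 0.0702
gripper_force: 0.0
```

Emit:
jog_arm([
  [0,0,0.056],
  [0,0,0.112],
  [0,0,0.167],
  [0,0,0.223],
  [0,0,0.279],
], yaw=[0,0,0,0,0], claw=[0.8,0.8,0.8,0.8,0.8])

```text
clock: 11.65
tcp_pos: [0.5485, 0.237, 0.1018]
eef_rot: [-0.06, 0.998, -0.0, 0.0]
wrist_force: [0.7, -0.6, 0.8]
opening: 0.0704
gripper_force: 0.0
```

Emit:
jog_arm([
  [0,0,0.056],
  [0,0,0.111],
  [0,0,0.111],
  [0,0,0.111],
  [0,0,0.111],
], yaw=[0,0,0,0,0], claw=[0.8,0.8,0.8,0.8,0])

```text
clock: 12.07
tcp_pos: [0.5491, 0.239, 0.0382]
eef_rot: [-0.06, 0.998, 0.0, 0.001]
wrist_force: [-0.3, 0.0, 0.4]
opening: 0.0657
gripper_force: 0.0
```

Emit:
jog_arm([
  [0,0,0],
  [0,0,0],
  [0,0,0],
  [0,0,0],
  [0,0,0],
], yaw=[0,0,0,0,0], claw=[0,0,0,0,0])

```text
clock: 12.48
tcp_pos: [0.5487, 0.2396, 0.038]
eef_rot: [-0.061, 0.998, 0.0, 0.001]
wrist_force: [-0.4, -1.2, 7.2]
opening: 0.0398
gripper_force: 30.0
```

Emit:
jog_arm([
  [0,0,0],
  [0,0,0],
  [0,0,0],
  [0,0,0],
  [0,0,-0.048],
], yaw=[0,0,0,0,0], claw=[0,0,0,0,0])

```text
clock: 12.9
tcp_pos: [0.5454, 0.238, 0.0623]
eef_rot: [-0.061, 0.998, -0.002, -0.003]
wrist_force: [-0.0, -0.8, -0.7]
opening: 0.0395
gripper_force: 30.0
```

Emit:
jog_arm([
  [0,0,-0.049],
  [0,0,-0.098],
  [0,0,-0.147],
  [0,0,-0.195],
  [0,0,-0.244],
], yaw=[0,0,0,0,0], claw=[0,0,0,0,0])

```text
clock: 13.32
tcp_pos: [0.5475, 0.2392, 0.2134]
eef_rot: [-0.061, 0.998, -0.0, -0.0]
wrist_force: [0.8, -0.2, -1.4]
opening: 0.0401
gripper_force: 30.0
```

Emit:
jog_arm([
  [0,0,-0.049],
  [0,0,-0.098],
  [0,0,-0.098],
  [0,0,-0.098],
  [0,0,-0.098],
], yaw=[0,0,0,0,0], claw=[0,0,0,0,0])

```text
clock: 13.73
tcp_pos: [0.5474, 0.2388, 0.27]
eef_rot: [-0.061, 0.998, -0.001, -0.001]
wrist_force: [-0.7, -0.7, -2.0]
opening: 0.0398
gripper_force: 30.0
```

Run:
```python
from plan import *
plan(place(.045,-.080,True))
```

```text
cmd-meas mm [0.6 0.5 0.2] yaw 0.1 open 39.8 F [-0.7 -0.7 -2. ] t 13.7
{"slide": [[-0.001, -0.043, 0.0], [-0.002, -0.086, 0.0], [-0.004, -0.129, 0.0], [-0.005, -0.173, 0.0], [-0.006, -0.216, 0.0]], "yaw": [0.019, 0.038, 0.056, 0.075, 0.094], "claw": [0, 0, 0, 0, 0]}
{"slide": [[-0.025, -0.035, 0.0], [-0.05, -0.07, 0.0], [-0.075, -0.105, 0.0], [-0.1, -0.14, 0.0], [-0.125, -0.175, 0.0]], "yaw": [0.019, 0.038, 0.056, 0.075, 0.094], "claw": [0, 0, 0, 0, 0]}
{"slide": [[-0.041, -0.015, 0.0], [-0.081, -0.03, 0.0], [-0.121, -0.046, 0.0], [-0.162, -0.061, 0.0], [-0.202, -0.076, 0.0]], "yaw": [0.019, 0.038, 0.056, 0.075, 0.094], "claw": [0, 0, 0, 0, 0]}
{"slide": [[0.0, 0.0, 0.0], [0.0, 0.0, 0.0], [0.0, 0.0, 0.0], [0.0, 0.0, 0.0], [0.0, 0.0, 0.038]], "yaw": [0.0, 0.0, 0.0, 0.0, 0.0], "claw": [0, 0, 0, 0, 0]}
{"slide": [[0.0, 0.0, 0.038], [0.0, 0.0, 0.076], [0.0, 0.0, 0.114], [0.0, 0.0, 0.152], [0.0, 0.0, 0.189]], "yaw": [0.0, 0.0, 0.0, 0.0, 0.0], "claw": [0, 0, 0, 0, 0]}
{"slide": [[0.0, 0.0, 0.038], [0.0, 0.0, 0.076], [0.0, 0.0, 0.114], [0.0, 0.0, 0.152], [0.0, 0.0, 0.152]], "yaw": [0.0, 0.0, 0.0, 0.0, 0.0], "claw": [0, 0, 0, 0, 0]}
{"slide": [[0.0, 0.0, 0.0], [0.0, 0.0, 0.0], [0.0, 0.0, 0.0], [0.0, 0.0, 0.0], [0.0, 0.0, 0.0]], "yaw": [0.0, 0.0, 0.0, 0.0, 0.0], "claw": [0, 0, 0.6, 0.6, 0.6]}
{"slide": [[0.0, 0.0, 0.0], [0.0, 0.0, 0.0], [0.0, 0.0, -0.054], [0.0, 0.0, -0.108], [0.0, 0.0, -0.162]], "yaw": [0.0, 0.0, 0.0, 0.0, 0.0], "claw": [0.6, 0.6, 0.6, 0.6, 0.6]}
{"slide": [[0.0, 0.0, -0.055], [0.0, 0.0, -0.109], [0.0, 0.0, -0.163], [0.0, 0.0, -0.217], [0.0, 0.0, -0.217]], "yaw": [0.0, 0.0, 0.0, 0.0, 0.0], "claw": [0.6, 0.6, 0.6, 0.6, 0.6]}
```

Emit:
jog_arm([
  [-0.001,-0.043,0.0],
  [-0.002,-0.086,0.0],
  [-0.004,-0.129,0.0],
  [-0.005,-0.173,0.0],
  [-0.006,-0.216,0.0],
], yaw=[0.019,0.038,0.056,0.075,0.094], claw=[0,0,0,0,0])

```text
clock: 14.15
tcp_pos: [0.5662, 0.1094, 0.2688]
eef_rot: [0.235, 0.972, -0.001, -0.002]
wrist_force: [0.7, -0.2, -0.6]
opening: 0.0393
gripper_force: 30.0
```

Emit:
jog_arm([
  [-0.025,-0.035,0.0],
  [-0.05,-0.07,0.0],
  [-0.075,-0.105,0.0],
  [-0.1,-0.14,0.0],
  [-0.125,-0.175,0.0],
], yaw=[0.019,0.038,0.056,0.075,0.094], claw=[0,0,0,0,0])

```text
clock: 14.57
tcp_pos: [0.5855, -0.0178, 0.2688]
eef_rot: [0.508, 0.861, -0.001, -0.002]
wrist_force: [-0.2, -0.1, -0.9]
opening: 0.0398
gripper_force: 30.0
```

Emit:
jog_arm([
  [-0.041,-0.015,0.0],
  [-0.081,-0.03,0.0],
  [-0.121,-0.046,0.0],
  [-0.162,-0.061,0.0],
  [-0.202,-0.076,0.0],
], yaw=[0.019,0.038,0.056,0.075,0.094], claw=[0,0,0,0,0])

```text
clock: 14.98
tcp_pos: [0.605, -0.1455, 0.2686]
eef_rot: [0.737, 0.676, -0.001, -0.002]
wrist_force: [-0.1, 0.1, -1.2]
opening: 0.0398
gripper_force: 30.0
```

Emit:
jog_arm([
  [0,0,0],
  [0,0,0],
  [0,0,0],
  [0,0,0],
  [0,0,0.038],
], yaw=[0,0,0,0,0], claw=[0,0,0,0,0])

```text
clock: 15.4
tcp_pos: [0.6089, -0.1432, 0.2511]
eef_rot: [0.734, 0.679, 0.003, 0.003]
wrist_force: [1.4, 0.3, -1.1]
opening: 0.0398
gripper_force: 30.0
```

Emit:
jog_arm([
  [0,0,0.038],
  [0,0,0.076],
  [0,0,0.114],
  [0,0,0.152],
  [0,0,0.189],
], yaw=[0,0,0,0,0], claw=[0,0,0,0,0])

```text
clock: 15.82
tcp_pos: [0.6061, -0.1424, 0.1333]
eef_rot: [0.734, 0.679, 0.0, -0.001]
wrist_force: [-0.3, -0.0, -1.1]
opening: 0.0399
gripper_force: 30.0
```

Emit:
jog_arm([
  [0,0,0.038],
  [0,0,0.076],
  [0,0,0.114],
  [0,0,0.152],
  [0,0,0.152],
], yaw=[0,0,0,0,0], claw=[0,0,0,0,0])

```text
clock: 16.23
tcp_pos: [0.6058, -0.1425, 0.0405]
eef_rot: [0.734, 0.679, -0.0, -0.001]
wrist_force: [0.2, -0.5, -1.2]
opening: 0.0397
gripper_force: 30.0
```

Emit:
jog_arm([
  [0,0,0],
  [0,0,0],
  [0,0,0],
  [0,0,0],
  [0,0,0],
], yaw=[0,0,0,0,0], claw=[0,0,0.6,0.6,0.6])

```text
clock: 16.65
tcp_pos: [0.6065, -0.1442, 0.0441]
eef_rot: [0.735, 0.678, 0.0, 0.0]
wrist_force: [-0.4, 0.4, 0.0]
opening: 0.0528
gripper_force: 0.0
```

Emit:
jog_arm([
  [0,0,0],
  [0,0,0],
  [0,0,-0.054],
  [0,0,-0.108],
  [0,0,-0.162],
], yaw=[0,0,0,0,0], claw=[0.6,0.6,0.6,0.6,0.6])

```text
clock: 17.07
tcp_pos: [0.6056, -0.1443, 0.1412]
eef_rot: [0.735, 0.678, -0.0, -0.001]
wrist_force: [1.1, -0.6, -0.3]
opening: 0.0528
gripper_force: 0.0
```

Emit:
jog_arm([
  [0,0,-0.055],
  [0,0,-0.109],
  [0,0,-0.163],
  [0,0,-0.217],
  [0,0,-0.217],
], yaw=[0,0,0,0,0], claw=[0.6,0.6,0.6,0.6,0.6])

```text
clock: 17.48
tcp_pos: [0.6097, -0.1453, 0.2778]
eef_rot: [0.735, 0.678, 0.004, 0.005]
wrist_force: [1.6, -0.3, -0.4]
opening: 0.0529
gripper_force: 0.0
```

```bash
cat > nxt.py <<'E'
from plan import *
def look(x,y,k):
    im=cams.snapshot("top");cv2.imwrite(f"pics/t{k}.png",im[:,:,::-1]);f=find("top",im)
    for o in f: print(o[:3])
    T=wristT();w=cams.snapshot("wrist");cv2.imwrite(f"pics/w{k}.png",w[:,:,::-1])
    for o in find("wrist",w,T,z=.05,amin=300): print("w",o)
    return min(f,key=lambda o:abs(o[0]-x)+abs(o[1]-y))
E
python3 - <<'E'
from nxt import *
m=look(454,246,4)
plan(pick(m[0]/1000,m[1]/1000,180+m[2]))
E
```

```text
(648.0, 253.7, 169.0)
(576.0, -61.3, 85.4)
(453.3, 245.7, 20.8)
(427.2, 369.1, 167.0)
(309.1, -478.1, 133.9)
w (578.8, -61.6, 86.0, 75, 26, [270.0, 116.0])
w (606.9, -140.3, 85.6, 75, 12, [315.0, 199.0])
w (586.6, -443.8, 174.8, 10, 286, [319.0, 450.0])
cmd-meas mm [ 0.1  0.2 -2. ] yaw 0.11 open 52.9 F [ 0.1 -0.4 -0.2] t 17.6
{"slide": [[0.037, -0.018, 0.0], [0.074, -0.036, 0.0], [0.111, -0.054, 0.0], [0.148, -0.072, 0.0], [0.185, -0.09, 0.0]], "yaw": [-0.019, -0.038, -0.057, -0.075, -0.094], "claw": [0.8, 0.8, 0.8, 0.8, 0.8]}
{"slide": [[0.04, 0.006, 0.0], [0.081, 0.011, 0.0], [0.122, 0.017, 0.0], [0.163, 0.022, 0.0], [0.203, 0.028, 0.0]], "yaw": [-0.019, -0.038, -0.057, -0.076, -0.094], "claw": [0.8, 0.8, 0.8, 0.8, 0.8]}
{"slide": [[0.031, 0.028, 0.0], [0.062, 0.055, 0.0], [0.092, 0.082, 0.0], [0.123, 0.11, 0.0], [0.154, 0.137, 0.0]], "yaw": [-0.019, -0.038, -0.057, -0.076, -0.095], "claw": [0.8, 0.8, 0.8, 0.8, 0.8]}
{"slide": [[0.01, 0.04, 0.0], [0.02, 0.079, 0.0], [0.02, 0.079, 0.0], [0.02, 0.079, 0.0], [0.02, 0.079, 0.0]], "yaw": [-0.018, -0.037, -0.037, -0.037, -0.037], "claw":
[... 349 characters left out ...]
0.0, 0.0], "claw": [0.8, 0.8, 0.8, 0.8, 0]}
{"slide": [[0.0, 0.0, 0.0], [0.0, 0.0, 0.0], [0.0, 0.0, 0.0], [0.0, 0.0, 0.0], [0.0, 0.0, 0.0]], "yaw": [0.0, 0.0, 0.0, 0.0, 0.0], "claw": [0, 0, 0, 0, 0]}
{"slide": [[0.0, 0.0, 0.0], [0.0, 0.0, 0.0], [0.0, 0.0, 0.0], [0.0, 0.0, 0.0], [0.0, 0.0, -0.048]], "yaw": [0.0, 0.0, 0.0, 0.0, 0.0], "claw": [0, 0, 0, 0, 0]}
{"slide": [[0.0, 0.0, -0.049], [0.0, 0.0, -0.098], [0.0, 0.0, -0.147], [0.0, 0.0, -0.195], [0.0, 0.0, -0.244]], "yaw": [0.0, 0.0, 0.0, 0.0, 0.0], "claw": [0, 0, 0, 0, 0]}
{"slide": [[0.0, 0.0, -0.049], [0.0, 0.0, -0.098], [0.0, 0.0, -0.098], [0.0, 0.0, -0.098], [0.0, 0.0, -0.098]], "yaw": [0.0, 0.0, 0.0, 0.0, 0.0], "claw": [0, 0, 0, 0, 0]}
```

Emit:
jog_arm([
  [0.037,-0.018,0.0],
  [0.074,-0.036,0.0],
  [0.111,-0.054,0.0],
  [0.148,-0.072,0.0],
  [0.185,-0.09,0.0],
], yaw=[-0.019,-0.038,-0.057,-0.075,-0.094], claw=[0.8,0.8,0.8,0.8,0.8])

```text
clock: 18.0
tcp_pos: [0.5594, -0.0283, 0.2689]
eef_rot: [0.503, 0.864, -0.001, -0.002]
wrist_force: [0.1, 1.1, -0.5]
opening: 0.071
gripper_force: 0.0
```

Emit:
jog_arm([
  [0.04,0.006,0.0],
  [0.081,0.011,0.0],
  [0.122,0.017,0.0],
  [0.163,0.022,0.0],
  [0.203,0.028,0.0],
], yaw=[-0.019,-0.038,-0.057,-0.076,-0.094], claw=[0.8,0.8,0.8,0.8,0.8])

```text
clock: 18.42
tcp_pos: [0.5144, 0.0859, 0.2691]
eef_rot: [0.229, 0.973, -0.001, -0.002]
wrist_force: [-0.5, 0.6, -0.1]
opening: 0.071
gripper_force: 0.0
```

Emit:
jog_arm([
  [0.031,0.028,0.0],
  [0.062,0.055,0.0],
  [0.092,0.082,0.0],
  [0.123,0.11,0.0],
  [0.154,0.137,0.0],
], yaw=[-0.019,-0.038,-0.057,-0.076,-0.095], claw=[0.8,0.8,0.8,0.8,0.8])

```text
clock: 18.83
tcp_pos: [0.4694, 0.2007, 0.2692]
eef_rot: [-0.067, 0.998, -0.0, -0.002]
wrist_force: [-0.1, -0.1, -0.3]
opening: 0.0703
gripper_force: 0.0
```

Emit:
jog_arm([
  [0.01,0.04,0.0],
  [0.02,0.079,0.0],
  [0.02,0.079,0.0],
  [0.02,0.079,0.0],
  [0.02,0.079,0.0],
], yaw=[-0.018,-0.037,-0.037,-0.037,-0.037], claw=[0.8,0.8,0.8,0.8,0.8])

```text
clock: 19.25
tcp_pos: [0.4528, 0.2444, 0.2696]
eef_rot: [-0.178, 0.984, -0.001, -0.001]
wrist_force: [-0.2, -1.4, 0.4]
opening: 0.0709
gripper_force: 0.0
```

Emit:
jog_arm([
  [-0.001,0,0.056],
  [-0.001,0,0.112],
  [-0.001,0,0.167],
  [-0.001,0,0.223],
  [-0.001,0,0.279],
], yaw=[0,0,0,0,0], claw=[0.8,0.8,0.8,0.8,0.8])

```text
clock: 19.67
tcp_pos: [0.4542, 0.2438, 0.1016]
eef_rot: [-0.177, 0.984, -0.001, -0.0]
wrist_force: [1.2, -0.1, -0.2]
opening: 0.0704
gripper_force: 0.0
```

Emit:
jog_arm([
  [0,0,0.056],
  [0,0,0.111],
  [0,0,0.111],
  [0,0,0.111],
  [0,0,0.111],
], yaw=[0,0,0,0,0], claw=[0.8,0.8,0.8,0.8,0])

```text
clock: 20.08
tcp_pos: [0.4544, 0.2454, 0.0378]
eef_rot: [-0.178, 0.984, -0.0, 0.001]
wrist_force: [1.1, 0.4, -0.6]
opening: 0.0659
gripper_force: 0.0
```

Emit:
jog_arm([
  [0,0,0],
  [0,0,0],
  [0,0,0],
  [0,0,0],
  [0,0,0],
], yaw=[0,0,0,0,0], claw=[0,0,0,0,0])

```text
clock: 20.5
tcp_pos: [0.4544, 0.2461, 0.0379]
eef_rot: [-0.179, 0.984, 0.0, 0.001]
wrist_force: [0.5, -0.9, 8.5]
opening: 0.0398
gripper_force: 30.0
```

Emit:
jog_arm([
  [0,0,0],
  [0,0,0],
  [0,0,0],
  [0,0,0],
  [0,0,-0.048],
], yaw=[0,0,0,0,0], claw=[0,0,0,0,0])

```text
clock: 20.92
tcp_pos: [0.4518, 0.245, 0.063]
eef_rot: [-0.18, 0.984, -0.001, -0.003]
wrist_force: [0.7, -0.1, -0.9]
opening: 0.0396
gripper_force: 30.0
```

Emit:
jog_arm([
  [0,0,-0.049],
  [0,0,-0.098],
  [0,0,-0.147],
  [0,0,-0.195],
  [0,0,-0.244],
], yaw=[0,0,0,0,0], claw=[0,0,0,0,0])

```text
clock: 21.33
tcp_pos: [0.4532, 0.2453, 0.2135]
eef_rot: [-0.179, 0.984, -0.0, -0.0]
wrist_force: [1.8, 0.5, -1.2]
opening: 0.0397
gripper_force: 30.0
```

Emit:
jog_arm([
  [0,0,-0.049],
  [0,0,-0.098],
  [0,0,-0.098],
  [0,0,-0.098],
  [0,0,-0.098],
], yaw=[0,0,0,0,0], claw=[0,0,0,0,0])

```text
clock: 21.75
tcp_pos: [0.4531, 0.245, 0.27]
eef_rot: [-0.179, 0.984, -0.001, -0.001]
wrist_force: [0.3, 0.6, -1.8]
opening: 0.0395
gripper_force: 30.0
```

Run:
```python
from plan import *
plan(place(-.045,-.080,True))
```

```text
cmd-meas mm [0.5 0.6 0.2] yaw 0.12 open 39.5 F [ 0.3  0.6 -1.8] t 21.8
{"slide": [[0.007, -0.037, 0.0], [0.015, -0.075, 0.0], [0.022, -0.112, 0.0], [0.03, -0.149, 0.0], [0.037, -0.187, 0.0]], "yaw": [0.019, 0.038, 0.056, 0.075, 0.094], "claw": [0, 0, 0, 0, 0]}
{"slide": [[-0.014, -0.035, 0.0], [-0.029, -0.07, 0.0], [-0.043, -0.105, 0.0], [-0.058, -0.141, 0.0], [-0.072, -0.176, 0.0]], "yaw": [0.019, 0.038, 0.057, 0.075, 0.094], "claw": [0, 0, 0, 0, 0]}
{"slide": [[-0.032, -0.021, 0.0], [-0.063, -0.042, 0.0], [-0.095, -0.063, 0.0], [-0.127, -0.084, 0.0], [-0.159, -0.105, 0.0]], "yaw": [0.019, 0.038, 0.057, 0.076, 0.094], "claw": [0, 0, 0, 0, 0]}
{"slide": [[-0.038, 0.0, 0.0], [-0.076, 0.0, 0.0], [-0.076, 0.0, 0.0], [-0.076, 0.0, 0.0], [-0.076, 0.0, 0.0]], "yaw": [0.019, 0.038, 0.038, 0.038, 0.038], "claw": [0, 0, 0, 0, 0]}
{"slide": [[0.0, 0.0, 0.0], [0.0, 0.0, 0.038], [0.0, 0.0, 0.076], [0.0, 0.0, 0.114], [0.0, 0.0, 0.152]], "yaw": [0.0, 0.0, 0.0, 0.0, 0.0], "claw": [0, 0, 0, 0, 0]}
{"slide": [[0.0, 0.0, 0.037], [0.0, 0.0, 0.075], [0.0, 0.0, 0.113], [0.0, 0.0, 0.151], [0.0, 0.0, 0.189]], "yaw": [0.0, 0.0, 0.0, 0.0, 0.0], "claw": [0, 0, 0, 0, 0]}
{"slide": [[0.0, 0.0, 0.038], [0.0, 0.0, 0.038], [0.0, 0.0, 0.038], [0.0, 0.0, 0.038], [0.0, 0.0, 0.038]], "yaw": [0.0, 0.0, 0.0, 0.0, 0.0], "claw": [0, 0, 0, 0, 0.6]}
{"slide": [[0.0, 0.0, 0.0], [0.0, 0.0, 0.0], [0.0, 0.0, 0.0], [0.0, 0.0, 0.0], [0.0, 0.0, -0.054]], "yaw": [0.0, 0.0, 0.0, 0.0, 0.0], "claw": [0.6, 0.6, 0.6, 0.6, 0.6]}
{"slide": [[0.0, 0.0, -0.054], [0.0, 0.0, -0.108], [0.0, 0.0, -0.163], [0.0, 0.0, -0.217], [0.0, 0.0, -0.271]], "yaw": [0.0, 0.0, 0.0, 0.0, 0.0], "claw": [0.6, 0.6, 0.6, 0.6, 0.6]}
{"slide": [[0.0, 0.0, -0.054], [0.0, 0.0, -0.054], [0.0, 0.0, -0.054], [0.0, 0.0, -0.054], [0.0, 0.0, -0.054]], "yaw": [0.0, 0.0, 0.0, 0.0, 0.0], "claw": [0.6, 0.6, 0.6, 0.6, 0.6]}
```

Emit:
jog_arm([
  [0.007,-0.037,0.0],
  [0.015,-0.075,0.0],
  [0.022,-0.112,0.0],
  [0.03,-0.149,0.0],
  [0.037,-0.187,0.0],
], yaw=[0.019,0.038,0.056,0.075,0.094], claw=[0,0,0,0,0])

```text
clock: 22.17
tcp_pos: [0.4712, 0.1314, 0.269]
eef_rot: [0.118, 0.993, -0.001, -0.002]
wrist_force: [0.2, 0.1, -0.4]
opening: 0.0399
gripper_force: 30.0
```

Emit:
jog_arm([
  [-0.014,-0.035,0.0],
  [-0.029,-0.07,0.0],
  [-0.043,-0.105,0.0],
  [-0.058,-0.141,0.0],
  [-0.072,-0.176,0.0],
], yaw=[0.019,0.038,0.057,0.075,0.094], claw=[0,0,0,0,0])

```text
clock: 22.58
tcp_pos: [0.4892, 0.0188, 0.269]
eef_rot: [0.402, 0.916, -0.001, -0.002]
wrist_force: [-0.5, 0.5, -0.7]
opening: 0.0401
gripper_force: 30.0
```

Emit:
jog_arm([
  [-0.032,-0.021,0.0],
  [-0.063,-0.042,0.0],
  [-0.095,-0.063,0.0],
  [-0.127,-0.084,0.0],
  [-0.159,-0.105,0.0],
], yaw=[0.019,0.038,0.057,0.076,0.094], claw=[0,0,0,0,0])

```text
clock: 23.0
tcp_pos: [0.508, -0.0934, 0.2689]
eef_rot: [0.651, 0.759, -0.001, -0.002]
wrist_force: [0.0, 0.5, -2.0]
opening: 0.0397
gripper_force: 30.0
```

Emit:
jog_arm([
  [-0.038,0.0,0.0],
  [-0.076,0.0,0.0],
  [-0.076,0.0,0.0],
  [-0.076,0.0,0.0],
  [-0.076,0.0,0.0],
], yaw=[0.019,0.038,0.038,0.038,0.038], claw=[0,0,0,0,0])

```text
clock: 23.42
tcp_pos: [0.5156, -0.1364, 0.2693]
eef_rot: [0.734, 0.679, -0.001, -0.001]
wrist_force: [-0.4, -0.0, -1.5]
opening: 0.0399
gripper_force: 30.0
```

Emit:
jog_arm([
  [0,0,0],
  [0,0,0.038],
  [0,0,0.076],
  [0,0,0.114],
  [0,0,0.152],
], yaw=[0,0,0,0,0], claw=[0,0,0,0,0])

```text
clock: 23.83
tcp_pos: [0.5165, -0.136, 0.1786]
eef_rot: [0.734, 0.679, 0.0, -0.0]
wrist_force: [0.5, -0.2, -2.0]
opening: 0.0395
gripper_force: 30.0
```

Emit:
jog_arm([
  [0,0,0.037],
  [0,0,0.075],
  [0,0,0.113],
  [0,0,0.151],
  [0,0,0.189],
], yaw=[0,0,0,0,0], claw=[0,0,0,0,0])

```text
clock: 24.25
tcp_pos: [0.5166, -0.1359, 0.065]
eef_rot: [0.734, 0.679, 0.0, -0.0]
wrist_force: [0.5, -0.1, -1.4]
opening: 0.0398
gripper_force: 30.0
```

Emit:
jog_arm([
  [0,0,0.038],
  [0,0,0.038],
  [0,0,0.038],
  [0,0,0.038],
  [0,0,0.038],
], yaw=[0,0,0,0,0], claw=[0,0,0,0,0.6])

```text
clock: 24.67
tcp_pos: [0.5169, -0.1369, 0.044]
eef_rot: [0.734, 0.679, 0.0, 0.0]
wrist_force: [-0.6, 0.5, 0.2]
opening: 0.0442
gripper_force: 0.0
```

Emit:
jog_arm([
  [0,0,0],
  [0,0,0],
  [0,0,0],
  [0,0,0],
  [0,0,-0.054],
], yaw=[0,0,0,0,0], claw=[0.6,0.6,0.6,0.6,0.6])

```text
clock: 25.08
tcp_pos: [0.5149, -0.1366, 0.072]
eef_rot: [0.735, 0.679, -0.002, -0.003]
wrist_force: [0.1, 0.2, -0.0]
opening: 0.0527
gripper_force: 0.0
```

Emit:
jog_arm([
  [0,0,-0.054],
  [0,0,-0.108],
  [0,0,-0.163],
  [0,0,-0.217],
  [0,0,-0.271],
], yaw=[0,0,0,0,0], claw=[0.6,0.6,0.6,0.6,0.6])

```text
clock: 25.5
tcp_pos: [0.516, -0.1374, 0.2401]
eef_rot: [0.735, 0.678, 0.0, -0.0]
wrist_force: [1.2, -0.3, -0.4]
opening: 0.0529
gripper_force: 0.0
```

Emit:
jog_arm([
  [0,0,-0.054],
  [0,0,-0.054],
  [0,0,-0.054],
  [0,0,-0.054],
  [0,0,-0.054],
], yaw=[0,0,0,0,0], claw=[0.6,0.6,0.6,0.6,0.6])

```text
clock: 25.92
tcp_pos: [0.5155, -0.1372, 0.2694]
eef_rot: [0.735, 0.678, -0.001, -0.001]
wrist_force: [0.0, 0.8, -0.4]
opening: 0.0526
gripper_force: 0.0
```

Run:
```python
from nxt import *
m=look(427,369,5)
plan(pick(m[0]/1000,m[1]/1000,m[2]))
```

```text
(648.0, 253.7, 169.0)
(611.6, -117.8, 87.1)
(576.0, -61.3, 85.6)
(427.2, 369.1, 167.1)
(309.1, -478.1, 133.8)
w (573.7, -61.2, 85.4, 75, 12, [377.0, 116.0])
w (517.7, -134.5, 85.5, 76, 11, [321.0, 202.0])
w (607.6, -140.2, 85.4, 75, 12, [416.0, 201.0])
w (532.3, -432.8, 175.3, 10, 199, [351.0, 450.0])
cmd-meas mm [ 1.5 -0.3  0.9] yaw 0.1 open 53.0 F [ 0.  -0.3 -0.7] t 26.0
{"slide": [[0.064, -0.017, 0.0], [0.128, -0.033, 0.0], [0.192, -0.05, 0.0], [0.255, -0.066, 0.0], [0.319, -0.083, 0.0]], "yaw": [-0.017, -0.035, -0.052, -0.07, -0.087], "claw": [0.8, 0.8, 0.8, 0.8, 0.8]}
{"slide": [[0.063, 0.019, 0.0], [0.126, 0.038, 0.0], [0.19, 0.058, 0.0], [0.253, 0.077, 0.0], [0.316, 0.096, 0.0]], "yaw": [-0.018, -0.035, -0.052, -0.07, -0.087], "claw": [0.8, 0.8, 0.8, 0.8, 0.8]}
{"slide": [[0.044, 0.049, 0.0], [0.088, 0.098, 0.0], [0.132, 0.147, 0.0], [0.132, 0.147, 0.0], [0.132, 0.147, 0.0]], "yaw": [-0.018, -0.035, -0.053, -0.053, -0.053], "claw": [0.8, 0.8, 0.8, 0.8, 0.8]}
{"slide": [[0.0, 0.0, 0.0], [0.0, 0.0, 0.056], [0.0, 0.0, 0.112], [0.0, 0.0, 0.167], [0.0, 0.0, 0.223]], "yaw": [0.0, 0.
[... 183 characters left out ...]
 0.0, 0.0], "claw": [0.8, 0.8, 0.8, 0.8, 0.8]}
{"slide": [[0.0, 0.0, 0.0], [0.0, 0.0, 0.0], [0.0, 0.0, 0.0], [0.0, 0.0, 0.0], [0.0, 0.0, 0.0]], "yaw": [0.0, 0.0, 0.0, 0.0, 0.0], "claw": [0, 0, 0, 0, 0]}
{"slide": [[0.0, 0.0, 0.0], [0.0, 0.0, 0.0], [0.0, 0.0, 0.0], [0.0, 0.0, 0.0], [0.0, 0.0, 0.0]], "yaw": [0.0, 0.0, 0.0, 0.0, 0.0], "claw": [0, 0, 0, 0, 0]}
{"slide": [[0.0, 0.0, -0.048], [0.0, 0.0, -0.097], [0.0, 0.0, -0.146], [0.0, 0.0, -0.195], [0.0, 0.0, -0.243]], "yaw": [0.0, 0.0, 0.0, 0.0, 0.0], "claw": [0, 0, 0, 0, 0]}
{"slide": [[0.0, 0.0, -0.049], [0.0, 0.0, -0.098], [0.0, 0.0, -0.147], [0.0, 0.0, -0.147], [0.0, 0.0, -0.147]], "yaw": [0.0, 0.0, 0.0, 0.0, 0.0], "claw": [0, 0, 0, 0, 0]}
```

Emit:
jog_arm([
  [0.064,-0.017,0.0],
  [0.128,-0.033,0.0],
  [0.192,-0.05,0.0],
  [0.255,-0.066,0.0],
  [0.319,-0.083,0.0],
], yaw=[-0.017,-0.035,-0.052,-0.07,-0.087], claw=[0.8,0.8,0.8,0.8,0.8])

```text
clock: 26.43
tcp_pos: [0.4811, 0.0588, 0.2699]
eef_rot: [0.522, 0.853, -0.001, -0.001]
wrist_force: [0.6, 0.7, -0.0]
opening: 0.0708
gripper_force: 0.0
```

Emit:
jog_arm([
  [0.063,0.019,0.0],
  [0.126,0.038,0.0],
  [0.19,0.058,0.0],
  [0.253,0.077,0.0],
  [0.316,0.096,0.0],
], yaw=[-0.018,-0.035,-0.052,-0.07,-0.087], claw=[0.8,0.8,0.8,0.8,0.8])

```text
clock: 26.85
tcp_pos: [0.4471, 0.2541, 0.2699]
eef_rot: [0.272, 0.962, -0.001, -0.001]
wrist_force: [0.4, 0.0, 0.3]
opening: 0.0704
gripper_force: 0.0
```

Emit:
jog_arm([
  [0.044,0.049,0.0],
  [0.088,0.098,0.0],
  [0.132,0.147,0.0],
  [0.132,0.147,0.0],
  [0.132,0.147,0.0],
], yaw=[-0.018,-0.035,-0.053,-0.053,-0.053], claw=[0.8,0.8,0.8,0.8,0.8])

```text
clock: 27.27
tcp_pos: [0.4259, 0.3717, 0.2695]
eef_rot: [0.11, 0.994, 0.0, -0.001]
wrist_force: [0.2, -0.0, 0.2]
opening: 0.0707
gripper_force: 0.0
```

Emit:
jog_arm([
  [0,0,0],
  [0,0,0.056],
  [0,0,0.112],
  [0,0,0.167],
  [0,0,0.223],
], yaw=[0,0,0,0,0], claw=[0.8,0.8,0.8,0.8,0.8])

```text
clock: 27.68
tcp_pos: [0.4287, 0.3668, 0.1356]
eef_rot: [0.114, 0.994, -0.001, 0.0]
wrist_force: [-0.4, -0.5, -0.6]
opening: 0.0703
gripper_force: 0.0
```

Emit:
jog_arm([
  [0,0,0.056],
  [0,0,0.112],
  [0,0,0.167],
  [0,0,0.167],
  [0,0,0.167],
], yaw=[0,0,0,0,0], claw=[0.8,0.8,0.8,0.8,0.8])

```text
clock: 28.1
tcp_pos: [0.4274, 0.3668, 0.0357]
eef_rot: [0.113, 0.994, -0.002, -0.001]
wrist_force: [0.3, 0.5, 0.6]
opening: 0.0704
gripper_force: 0.0
```

Emit:
jog_arm([
  [0,0,0],
  [0,0,0],
  [0,0,0],
  [0,0,0],
  [0,0,0],
], yaw=[0,0,0,0,0], claw=[0,0,0,0,0])

```text
clock: 28.52
tcp_pos: [0.4281, 0.3694, 0.038]
eef_rot: [0.112, 0.994, 0.0, 0.001]
wrist_force: [0.6, 1.1, 10.0]
opening: 0.04
gripper_force: 30.1
```

Emit:
jog_arm([
  [0,0,0],
  [0,0,0],
  [0,0,0],
  [0,0,0],
  [0,0,0],
], yaw=[0,0,0,0,0], claw=[0,0,0,0,0])

```text
clock: 28.93
tcp_pos: [0.4281, 0.3694, 0.038]
eef_rot: [0.112, 0.994, 0.0, 0.001]
wrist_force: [-0.7, -1.4, 7.8]
opening: 0.0397
gripper_force: 30.0
```

Emit:
jog_arm([
  [0,0,-0.048],
  [0,0,-0.097],
  [0,0,-0.146],
  [0,0,-0.195],
  [0,0,-0.243],
], yaw=[0,0,0,0,0], claw=[0,0,0,0,0])

```text
clock: 29.35
tcp_pos: [0.4273, 0.369, 0.1841]
eef_rot: [0.112, 0.994, -0.0, -0.0]
wrist_force: [0.9, 0.2, -2.3]
opening: 0.0395
gripper_force: 30.0
```

Emit:
jog_arm([
  [0,0,-0.049],
  [0,0,-0.098],
  [0,0,-0.147],
  [0,0,-0.147],
  [0,0,-0.147],
], yaw=[0,0,0,0,0], claw=[0,0,0,0,0])

```text
clock: 29.77
tcp_pos: [0.428, 0.3698, 0.2722]
eef_rot: [0.112, 0.994, 0.001, 0.001]
wrist_force: [0.8, -0.5, -1.7]
opening: 0.0394
gripper_force: 30.0
```

Run:
```python
from plan import *
plan(place(-.045,.080,False))
```

```text
cmd-meas mm [-0.7 -0.8 -2. ] yaw 0.11 open 39.4 F [ 0.8 -0.5 -1.7] t 29.8
{"slide": [[-0.02, -0.035, 0.0], [-0.039, -0.07, 0.0], [-0.059, -0.105, 0.0], [-0.078, -0.14, 0.0], [-0.098, -0.175, 0.0]], "yaw": [-0.018, -0.036, -0.055, -0.073, -0.091], "claw": [0, 0, 0, 0, 0]}
{"slide": [[0.003, -0.04, 0.0], [0.005, -0.081, 0.0], [0.008, -0.121, 0.0], [0.01, -0.161, 0.0], [0.013, -0.201, 0.0]], "yaw": [-0.018, -0.036, -0.055, -0.073, -0.091], "claw": [0, 0, 0, 0, 0]}
{"slide": [[0.024, -0.032, 0.0], [0.048, -0.065, 0.0], [0.071, -0.097, 0.0], [0.095, -0.129, 0.0], [0.119, -0.162, 0.0]], "yaw": [-0.018, -0.036, -0.055, -0.073, -0.091], "claw": [0, 0, 0, 0, 0]}
{"slide": [[0.0, 0.0, 0.0], [0.0, 0.0, 0.0], [0.0, 0.0, 0.0], [0.0, 0.0, 0.0], [0.0, 0.0, 0.038]], "yaw": [0.0, 0.0, 0.0, 0.0, 0.0], "claw": [0, 0, 0, 0, 0]}
{"slide": [[0.0, 0.0, 0.038], [0.0, 0.0, 0.076], [0.0, 0.0, 0.114], [0.0, 0.0, 0.152], [0.0, 0.0, 0.189]], "yaw": [0.0, 0.0, 0.0, 0.0, 0.0], "claw": [0, 0, 0, 0, 0]}
{"slide": [[0.0, 0.0, 0.038], [0.0, 0.0, 0.076], [0.0, 0.0, 0.114], [0.0, 0.0, 0.152], [0.0, 0.0, 0.152]], "yaw": [0.0, 0.0, 0.0, 0.0, 0.0], "claw": [0, 0, 0, 0, 0]}
{"slide": [[0.0, 0.0, 0.0], [0.0, 0.0, 0.0], [0.0, 0.0, 0.0], [0.0, 0.0, 0.0], [0.0, 0.0, 0.0]], "yaw": [0.0, 0.0, 0.0, 0.0, 0.0], "claw": [0, 0, 0.6, 0.6, 0.6]}
{"slide": [[0.0, 0.0, 0.0], [0.0, 0.0, 0.0], [0.0, 0.0, -0.054], [0.0, 0.0, -0.108], [0.0, 0.0, -0.162]], "yaw": [0.0, 0.0, 0.0, 0.0, 0.0], "claw": [0.6, 0.6, 0.6, 0.6, 0.6]}
{"slide": [[0.0, 0.0, -0.055], [0.0, 0.0, -0.109], [0.0, 0.0, -0.163], [0.0, 0.0, -0.217], [0.0, 0.0, -0.217]], "yaw": [0.0, 0.0, 0.0, 0.0, 0.0], "claw": [0.6, 0.6, 0.6, 0.6, 0.6]}
```

Emit:
jog_arm([
  [-0.02,-0.035,0.0],
  [-0.039,-0.07,0.0],
  [-0.059,-0.105,0.0],
  [-0.078,-0.14,0.0],
  [-0.098,-0.175,0.0],
], yaw=[-0.018,-0.036,-0.055,-0.073,-0.091], claw=[0,0,0,0,0])

```text
clock: 30.18
tcp_pos: [0.4606, 0.252, 0.2689]
eef_rot: [-0.176, 0.984, -0.001, -0.002]
wrist_force: [0.1, 0.2, -1.8]
opening: 0.0399
gripper_force: 30.0
```

Emit:
jog_arm([
  [0.003,-0.04,0.0],
  [0.005,-0.081,0.0],
  [0.008,-0.121,0.0],
  [0.01,-0.161,0.0],
  [0.013,-0.201,0.0],
], yaw=[-0.018,-0.036,-0.055,-0.073,-0.091], claw=[0,0,0,0,0])

```text
clock: 30.6
tcp_pos: [0.4944, 0.136, 0.2689]
eef_rot: [-0.446, 0.895, 0.0, -0.002]
wrist_force: [0.7, 0.4, -1.0]
opening: 0.0398
gripper_force: 30.0
```

Emit:
jog_arm([
  [0.024,-0.032,0.0],
  [0.048,-0.065,0.0],
  [0.071,-0.097,0.0],
  [0.095,-0.129,0.0],
  [0.119,-0.162,0.0],
], yaw=[-0.018,-0.036,-0.055,-0.073,-0.091], claw=[0,0,0,0,0])

```text
clock: 31.02
tcp_pos: [0.5282, 0.0206, 0.2689]
eef_rot: [-0.681, 0.733, 0.001, -0.001]
wrist_force: [-0.2, -0.4, -2.1]
opening: 0.0395
gripper_force: 30.0
```

Emit:
jog_arm([
  [0,0,0],
  [0,0,0],
  [0,0,0],
  [0,0,0],
  [0,0,0.038],
], yaw=[0,0,0,0,0], claw=[0,0,0,0,0])

```text
clock: 31.43
tcp_pos: [0.5313, 0.0248, 0.2507]
eef_rot: [-0.679, 0.734, -0.002, 0.003]
wrist_force: [1.4, 0.2, -1.7]
opening: 0.0395
gripper_force: 30.0
```

Emit:
jog_arm([
  [0,0,0.038],
  [0,0,0.076],
  [0,0,0.114],
  [0,0,0.152],
  [0,0,0.189],
], yaw=[0,0,0,0,0], claw=[0,0,0,0,0])

```text
clock: 31.85
tcp_pos: [0.5289, 0.0236, 0.1335]
eef_rot: [-0.679, 0.734, 0.0, 0.0]
wrist_force: [0.6, 0.1, -1.7]
opening: 0.04
gripper_force: 30.0
```

Emit:
jog_arm([
  [0,0,0.038],
  [0,0,0.076],
  [0,0,0.114],
  [0,0,0.152],
  [0,0,0.152],
], yaw=[0,0,0,0,0], claw=[0,0,0,0,0])

```text
clock: 32.27
tcp_pos: [0.5287, 0.0238, 0.041]
eef_rot: [-0.679, 0.734, 0.001, -0.001]
wrist_force: [1.1, -0.6, -1.4]
opening: 0.04
gripper_force: 30.0
```

Emit:
jog_arm([
  [0,0,0],
  [0,0,0],
  [0,0,0],
  [0,0,0],
  [0,0,0],
], yaw=[0,0,0,0,0], claw=[0,0,0.6,0.6,0.6])

```text
clock: 32.68
tcp_pos: [0.5303, 0.0224, 0.0442]
eef_rot: [-0.678, 0.735, -0.001, 0.001]
wrist_force: [2.0, 0.6, -0.4]
opening: 0.0525
gripper_force: 0.5
```

Emit:
jog_arm([
  [0,0,0],
  [0,0,0],
  [0,0,-0.054],
  [0,0,-0.108],
  [0,0,-0.162],
], yaw=[0,0,0,0,0], claw=[0.6,0.6,0.6,0.6,0.6])

```text
clock: 33.1
tcp_pos: [0.5282, 0.0219, 0.1412]
eef_rot: [-0.679, 0.735, 0.001, -0.001]
wrist_force: [1.2, 0.6, 1.0]
opening: 0.0531
gripper_force: 0.0
```

Emit:
jog_arm([
  [0,0,-0.055],
  [0,0,-0.109],
  [0,0,-0.163],
  [0,0,-0.217],
  [0,0,-0.217],
], yaw=[0,0,0,0,0], claw=[0.6,0.6,0.6,0.6,0.6])

```text
clock: 33.52
tcp_pos: [0.5316, 0.0236, 0.2763]
eef_rot: [-0.678, 0.735, -0.002, 0.004]
wrist_force: [0.7, 0.6, 1.0]
opening: 0.0526
gripper_force: 0.0
```

Run:
```python
from nxt import *
m=look(648,254,6)
d=np.radians(m[2]); 
plan(pick(m[0]/1000+.008*np.cos(d),m[1]/1000+.008*np.sin(d),m[2]))
```

```text
(649.1, 253.5, 168.9)
(309.4, -478.0, 135.1)
w (615.0, -130.5, 79.8, 55, 26, [212.0, 38.0])
w (518.8, -123.4, 85.9, 53, 12, [321.0, 35.0])
w (570.1, -60.7, 85.0, 74, 29, [266.0, 116.0])
w (529.6, 20.5, 85.4, 75, 12, [321.0, 201.0])
w (641.9, 267.7, 178.8, 32, 78, [248.0, 420.0])
w (551.2, 319.6, 175.6, 12, 273, [324.0, 449.0])
cmd-meas mm [ 0.4  0.  -1.4] yaw 0.13 open 52.6 F [ 0.8 -0.4 -0.5] t 33.6
{"slide": [[-0.029, -0.011, 0.0], [-0.057, -0.022, 0.0], [-0.086, -0.033, 0.0], [-0.115, -0.044, 0.0], [-0.143, -0.055, 0.0]], "yaw": [0.019, 0.038, 0.058, 0.077, 0.096], "claw": [0.8, 0.8, 0.8, 0.8, 0.8]}
{"slide": [[-0.031, 0.007, 0.0], [-0.06, 0.014, 0.0], [-0.09, 0.021, 0.0], [-0.12, 0.029, 0.0], [-0.15, 0.036, 0.0]], "yaw": [0.019, 0.038, 0.057, 0.077, 0.096], "claw": [0.8, 0.8, 0.8, 0.8, 0.8]}
{"slide": [[-0.021, 0.023, 0.0], [-0.041, 0.046, 0.0], [-0.062, 0.068, 0.0], [-0.083, 0.091, 0.0], [-0.083, 0.091, 0.0]], "yaw": [0.019, 0.038, 0.057, 0.076, 0.076], "claw": [0.8, 0.8, 0.8, 0.8, 0.8]}
{"slide": [[0.0, 0.0, 0.0], [0.0, 0.0, 0.0], [0.0, 0.0, 0.056], [0.0, 0.0, 0.112], [0.0, 0.0,
[... 207 characters left out ...]
, 0.0, 0.0], "claw": [0.8, 0.8, 0.8, 0.8, 0.8]}
{"slide": [[0.0, 0.0, 0.0], [0.0, 0.0, 0.0], [0.0, 0.0, 0.0], [0.0, 0.0, 0.0], [0.0, 0.0, 0.0]], "yaw": [0.0, 0.0, 0.0, 0.0, 0.0], "claw": [0.8, 0, 0, 0, 0]}
{"slide": [[0.0, 0.0, 0.0], [0.0, 0.0, 0.0], [0.0, 0.0, 0.0], [0.0, 0.0, 0.0], [0.0, 0.0, 0.0]], "yaw": [0.0, 0.0, 0.0, 0.0, 0.0], "claw": [0, 0, 0, 0, 0]}
{"slide": [[0.0, 0.0, 0.0], [0.0, 0.0, -0.048], [0.0, 0.0, -0.097], [0.0, 0.0, -0.146], [0.0, 0.0, -0.195]], "yaw": [0.0, 0.0, 0.0, 0.0, 0.0], "claw": [0, 0, 0, 0, 0]}
{"slide": [[0.0, 0.0, -0.048], [0.0, 0.0, -0.097], [0.0, 0.0, -0.146], [0.0, 0.0, -0.195], [0.0, 0.0, -0.195]], "yaw": [0.0, 0.0, 0.0, 0.0, 0.0], "claw": [0, 0, 0, 0, 0]}
```

Emit:
jog_arm([
  [-0.029,-0.011,0.0],
  [-0.057,-0.022,0.0],
  [-0.086,-0.033,0.0],
  [-0.115,-0.044,0.0],
  [-0.143,-0.055,0.0],
], yaw=[0.019,0.038,0.058,0.077,0.096], claw=[0.8,0.8,0.8,0.8,0.8])

```text
clock: 34.03
tcp_pos: [0.5681, 0.1051, 0.2687]
eef_rot: [-0.427, 0.904, 0.0, -0.002]
wrist_force: [-0.4, 1.0, 0.5]
opening: 0.0702
gripper_force: 0.0
```

Emit:
jog_arm([
  [-0.031,0.007,0.0],
  [-0.06,0.014,0.0],
  [-0.09,0.021,0.0],
  [-0.12,0.029,0.0],
  [-0.15,0.036,0.0],
], yaw=[0.019,0.038,0.057,0.077,0.096], claw=[0.8,0.8,0.8,0.8,0.8])

```text
clock: 34.45
tcp_pos: [0.6082, 0.1885, 0.2684]
eef_rot: [-0.139, 0.99, -0.001, -0.002]
wrist_force: [0.5, 0.5, -0.1]
opening: 0.0707
gripper_force: 0.0
```

Emit:
jog_arm([
  [-0.021,0.023,0.0],
  [-0.041,0.046,0.0],
  [-0.062,0.068,0.0],
  [-0.083,0.091,0.0],
  [-0.083,0.091,0.0],
], yaw=[0.019,0.038,0.057,0.076,0.076], claw=[0.8,0.8,0.8,0.8,0.8])

```text
clock: 34.87
tcp_pos: [0.6405, 0.2589, 0.2682]
eef_rot: [0.096, 0.995, 0.0, -0.001]
wrist_force: [-0.1, 0.1, 0.7]
opening: 0.0707
gripper_force: 0.0
```

Emit:
jog_arm([
  [0,0,0],
  [0,0,0],
  [0,0,0.056],
  [0,0,0.112],
  [0,0,0.167],
], yaw=[0,0,0,0,0], claw=[0.8,0.8,0.8,0.8,0.8])

```text
clock: 35.28
tcp_pos: [0.6415, 0.2525, 0.1696]
eef_rot: [0.096, 0.995, -0.0, 0.0]
wrist_force: [0.6, 0.5, -1.2]
opening: 0.0703
gripper_force: 0.0
```

Emit:
jog_arm([
  [0,0,0.056],
  [0,0,0.112],
  [0,0,0.168],
  [0,0,0.223],
  [0,0,0.223],
], yaw=[0,0,0,0,0], claw=[0.8,0.8,0.8,0.8,0.8])

```text
clock: 35.7
tcp_pos: [0.6366, 0.2502, 0.0296]
eef_rot: [0.096, 0.995, -0.004, -0.006]
wrist_force: [-1.1, -1.7, -0.7]
opening: 0.0705
gripper_force: 0.0
```

Emit:
jog_arm([
  [0,0,0],
  [0,0,0],
  [0,0,0],
  [0,0,0],
  [0,0,0],
], yaw=[0,0,0,0,0], claw=[0.8,0,0,0,0])

```text
clock: 36.12
tcp_pos: [0.6426, 0.2553, 0.0388]
eef_rot: [0.096, 0.995, 0.001, 0.001]
wrist_force: [-0.2, 0.2, 0.8]
opening: 0.0463
gripper_force: 0.0
```

Emit:
jog_arm([
  [0,0,0],
  [0,0,0],
  [0,0,0],
  [0,0,0],
  [0,0,0],
], yaw=[0,0,0,0,0], claw=[0,0,0,0,0])

```text
clock: 36.53
tcp_pos: [0.6422, 0.255, 0.0382]
eef_rot: [0.096, 0.995, 0.0, 0.001]
wrist_force: [-0.9, -0.6, 6.7]
opening: 0.0399
gripper_force: 30.0
```

Emit:
jog_arm([
  [0,0,0],
  [0,0,-0.048],
  [0,0,-0.097],
  [0,0,-0.146],
  [0,0,-0.195],
], yaw=[0,0,0,0,0], claw=[0,0,0,0,0])

```text
clock: 36.95
tcp_pos: [0.641, 0.2547, 0.1547]
eef_rot: [0.096, 0.995, -0.0, -0.0]
wrist_force: [1.4, -0.3, -1.5]
opening: 0.0396
gripper_force: 30.0
```

Emit:
jog_arm([
  [0,0,-0.048],
  [0,0,-0.097],
  [0,0,-0.146],
  [0,0,-0.195],
  [0,0,-0.195],
], yaw=[0,0,0,0,0], claw=[0,0,0,0,0])

```text
clock: 37.37
tcp_pos: [0.6441, 0.2567, 0.2776]
eef_rot: [0.096, 0.995, 0.003, 0.005]
wrist_force: [0.7, 0.4, 0.6]
opening: 0.0399
gripper_force: 30.0
```

Run:
```python
from plan import *
plan(place(.045,.071,False))
```

```text
cmd-meas mm [-2.6 -1.8 -7.4] yaw 0.13 open 39.9 F [0.7 0.4 0.6] t 37.4
{"slide": [[-0.003, -0.03, 0.0], [-0.006, -0.059, 0.0], [-0.009, -0.089, 0.0], [-0.012, -0.118, 0.0], [-0.015, -0.148, 0.0]], "yaw": [-0.019, -0.038, -0.057, -0.077, -0.096], "claw": [0, 0, 0, 0, 0]}
{"slide": [[0.015, -0.026, 0.0], [0.029, -0.052, 0.0], [0.043, -0.078, 0.0], [0.058, -0.104, 0.0], [0.072, -0.13, 0.0]], "yaw": [-0.019, -0.038, -0.057, -0.076, -0.095], "claw": [0, 0, 0, 0, 0]}
{"slide": [[0.027, -0.014, 0.0], [0.053, -0.027, 0.0], [0.08, -0.04, 0.0], [0.106, -0.054, 0.0], [0.106, -0.054, 0.0]], "yaw": [-0.02, -0.039, -0.058, -0.077, -0.077], "claw": [0, 0, 0, 0, 0]}
{"slide": [[0.0, 0.0, 0.0], [0.0, 0.0, 0.0], [0.0, 0.0, 0.0], [0.0, 0.0, 0.038], [0.0, 0.0, 0.076]], "yaw": [0.0, 0.0, 0.0, 0.0, 0.0], "claw": [0, 0, 0, 0, 0]}
{"slide": [[0.0, 0.0, 0.038], [0.0, 0.0, 0.076], [0.0, 0.0, 0.113], [0.0, 0.0, 0.151], [0.0, 0.0, 0.189]], "yaw": [0.0, 0.0, 0.0, 0.0, 0.0], "claw": [0, 0, 0, 0, 0]}
{"slide": [[0.0, 0.0, 0.038], [0.0, 0.0, 0.076], [0.0, 0.0, 0.114], [0.0, 0.0, 0.114], [0.0, 0.0, 0.114]], "yaw": [0.0, 0.0, 0.0, 0.0, 0.0], "claw": [0, 0, 0, 0, 0]}
{"slide": [[0.0, 0.0, 0.0], [0.0, 0.0, 0.0], [0.0, 0.0, 0.0], [0.0, 0.0, 0.0], [0.0, 0.0, 0.0]], "yaw": [0.0, 0.0, 0.0, 0.0, 0.0], "claw": [0, 0.6, 0.6, 0.6, 0.6]}
{"slide": [[0.0, 0.0, 0.0], [0.0, 0.0, -0.054], [0.0, 0.0, -0.108], [0.0, 0.0, -0.162], [0.0, 0.0, -0.217]], "yaw": [0.0, 0.0, 0.0, 0.0, 0.0], "claw": [0.6, 0.6, 0.6, 0.6, 0.6]}
{"slide": [[0.0, 0.0, -0.054], [0.0, 0.0, -0.108], [0.0, 0.0, -0.162], [0.0, 0.0, -0.162], [0.0, 0.0, -0.162]], "yaw": [0.0, 0.0, 0.0, 0.0, 0.0], "claw": [0.6, 0.6, 0.6, 0.6, 0.6]}
```

Emit:
jog_arm([
  [-0.003,-0.03,0.0],
  [-0.006,-0.059,0.0],
  [-0.009,-0.089,0.0],
  [-0.012,-0.118,0.0],
  [-0.015,-0.148,0.0],
], yaw=[-0.019,-0.038,-0.057,-0.077,-0.096], claw=[0,0,0,0,0])

```text
clock: 37.78
tcp_pos: [0.6327, 0.1651, 0.2699]
eef_rot: [-0.207, 0.978, -0.0, -0.001]
wrist_force: [0.1, 0.5, -1.8]
opening: 0.0399
gripper_force: 30.0
```

Emit:
jog_arm([
  [0.015,-0.026,0.0],
  [0.029,-0.052,0.0],
  [0.043,-0.078,0.0],
  [0.058,-0.104,0.0],
  [0.072,-0.13,0.0],
], yaw=[-0.019,-0.038,-0.057,-0.076,-0.095], claw=[0,0,0,0,0])

```text
clock: 38.2
tcp_pos: [0.6241, 0.076, 0.2699]
eef_rot: [-0.485, 0.874, 0.0, -0.001]
wrist_force: [0.1, 0.2, -1.3]
opening: 0.0402
gripper_force: 30.0
```

Emit:
jog_arm([
  [0.027,-0.014,0.0],
  [0.053,-0.027,0.0],
  [0.08,-0.04,0.0],
  [0.106,-0.054,0.0],
  [0.106,-0.054,0.0],
], yaw=[-0.02,-0.039,-0.058,-0.077,-0.077], claw=[0,0,0,0,0])

```text
clock: 38.62
tcp_pos: [0.6178, 0.0004, 0.2691]
eef_rot: [-0.677, 0.736, -0.001, -0.002]
wrist_force: [-0.4, -1.4, -2.4]
opening: 0.0396
gripper_force: 30.0
```

Emit:
jog_arm([
  [0,0,0],
  [0,0,0],
  [0,0,0],
  [0,0,0.038],
  [0,0,0.076],
], yaw=[0,0,0,0,0], claw=[0,0,0,0,0])

```text
clock: 39.03
tcp_pos: [0.6193, 0.0083, 0.2261]
eef_rot: [-0.679, 0.734, -0.001, 0.002]
wrist_force: [-0.4, -0.2, -1.5]
opening: 0.0396
gripper_force: 30.0
```

Emit:
jog_arm([
  [0,0,0.038],
  [0,0,0.076],
  [0,0,0.113],
  [0,0,0.151],
  [0,0,0.189],
], yaw=[0,0,0,0,0], claw=[0,0,0,0,0])

```text
clock: 39.45
tcp_pos: [0.6184, 0.0079, 0.1109]
eef_rot: [-0.679, 0.734, 0.0, 0.001]
wrist_force: [0.3, 0.4, -2.1]
opening: 0.0402
gripper_force: 30.0
```

Emit:
jog_arm([
  [0,0,0.038],
  [0,0,0.076],
  [0,0,0.114],
  [0,0,0.114],
  [0,0,0.114],
], yaw=[0,0,0,0,0], claw=[0,0,0,0,0])

```text
clock: 39.87
tcp_pos: [0.6181, 0.0078, 0.0427]
eef_rot: [-0.679, 0.734, 0.001, -0.0]
wrist_force: [-0.2, -0.3, -0.9]
opening: 0.04
gripper_force: 30.0
```

Emit:
jog_arm([
  [0,0,0],
  [0,0,0],
  [0,0,0],
  [0,0,0],
  [0,0,0],
], yaw=[0,0,0,0,0], claw=[0,0.6,0.6,0.6,0.6])

```text
clock: 40.28
tcp_pos: [0.6186, 0.0062, 0.0439]
eef_rot: [-0.678, 0.735, -0.0, 0.0]
wrist_force: [-0.8, 0.1, 0.9]
opening: 0.053
gripper_force: 0.0
```

Emit:
jog_arm([
  [0,0,0],
  [0,0,-0.054],
  [0,0,-0.108],
  [0,0,-0.162],
  [0,0,-0.217],
], yaw=[0,0,0,0,0], claw=[0.6,0.6,0.6,0.6,0.6])

```text
clock: 40.7
tcp_pos: [0.6179, 0.0062, 0.1748]
eef_rot: [-0.678, 0.735, 0.0, -0.0]
wrist_force: [1.3, -0.9, 0.4]
opening: 0.0531
gripper_force: 0.0
```

Emit:
jog_arm([
  [0,0,-0.054],
  [0,0,-0.108],
  [0,0,-0.162],
  [0,0,-0.162],
  [0,0,-0.162],
], yaw=[0,0,0,0,0], claw=[0.6,0.6,0.6,0.6,0.6])

```text
clock: 41.12
tcp_pos: [0.6192, 0.0065, 0.2728]
eef_rot: [-0.678, 0.735, -0.001, 0.002]
wrist_force: [-0.1, -0.0, -0.4]
opening: 0.0526
gripper_force: 0.0
```

Run:
```python
from nxt import *
look(0,0,7); s=cams.snapshot("side")
cv2.imwrite("pics/s7.png",cv2.resize(s[130:350,220:500],None,fx=2.7,fy=2.7,interpolation=cv2.INTER_CUBIC)[:,:,::-1])
```

```text
(576.0, -61.3, 85.6)
(532.1, 22.1, 85.2)
(519.2, -131.8, 84.8)
(309.4, -478.0, 135.1)
w (607.7, -134.6, 85.4, 64, 12, [319.0, 42.0])
w (517.8, -128.1, 85.4, 63, 12, [426.0, 41.0])
w (572.9, -60.7, 85.1, 75, 37, [363.0, 129.0])
w (619.7, 11.3, 84.9, 75, 12, [319.0, 211.0])
w (529.4, 20.6, 85.4, 76, 12, [413.0, 213.0])
w (643.1, 298.8, 175.4, 12, 283, [319.0, 449.0])
```

View pics/w7.png

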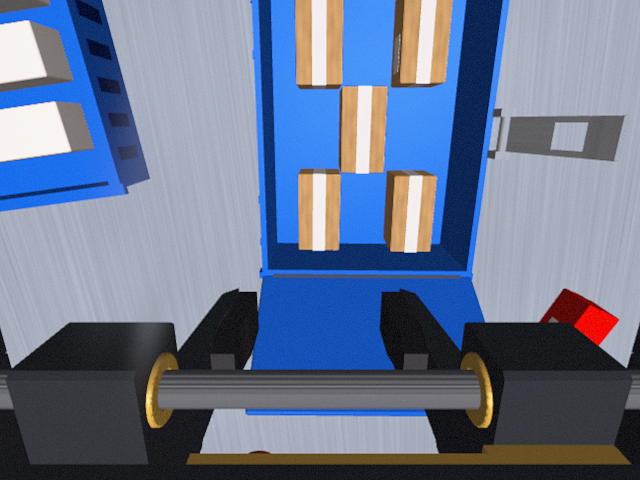

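View pics/s7.png

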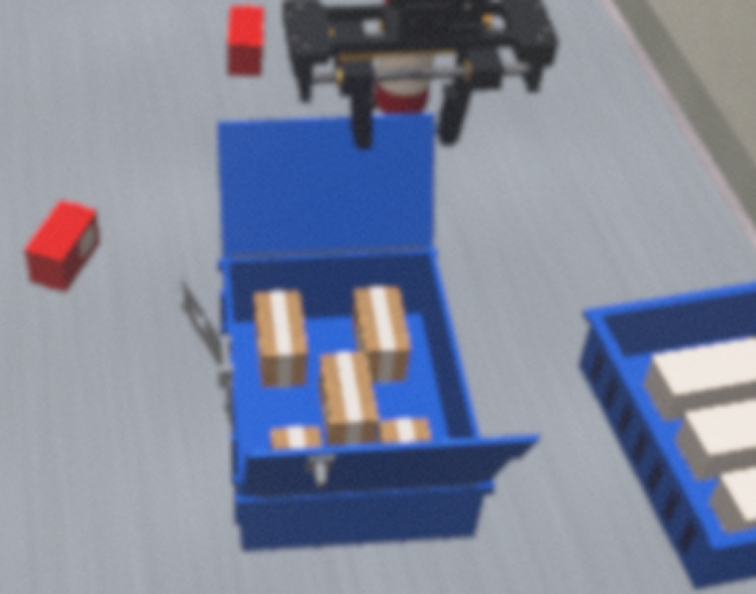

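All five cartons lie flat in the tote (wrist: (319,211), (413,213), (363,129), (319,42), (426,41)). In the side view the leaves and hasp are still open. Next is the plain leaf.

```bash
cat > leaf.py <<'E'
from plan import *
def wp(y,ztip,x,psi,v,dw,claw=0):
    a=tote2w([x,y,0],P); return (a[0],a[1],ztip+.014,psi,claw,v,dw)
def arc(kind,ths,x,psi,r=.075,v=14,hd=.010):
    out=[]
    for t in ths:
        if kind=="plain": p=plain(t,r); y=p[1]+hd
        else: p=lip(t,r,h=.006 if r<.095 else .011); y=p[1]-hd
        out.append(wp(y,p[2],x,psi,v,0))
    return out
E
python3 - <<'E'
from leaf import *
psi=P[2]-np.pi/2
plan([wp(.071,.286,0.0,psi,30,0),wp(.225,.286,0,psi,38,2),wp(.225,.160,0,psi,30,2)]+[wp(.142,.160,0,psi,20,0)]+arc("plain",[1.35,1.15,.95],0,psi))
E
```

```text
cmd-meas mm [1.3 0.6 0.9] yaw 0.1 open 53.1 F [-0.5 -0.3 -1.5] t 41.3
{"slide": [[0.0, 0.038, -0.025], [0.0, 0.075, -0.05], [-0.051, 0.075, -0.05], [-0.103, 0.075, -0.05], [-0.154, 0.075, -0.05]], "yaw": [0.0, 0.0, 0.0, 0.0, 0.0], "claw": [0, 0, 0, 0, 0]}
{"slide": [[-0.051, 0.0, 0.0], [-0.103, 0.0, 0.0], [-0.103, 0.0, 0.0], [-0.103, 0.0, 0.0], [-0.103, 0.0, 0.042]], "yaw": [0.0, 0.0, 0.0, 0.0, 0.0], "claw": [0, 0, 0, 0, 0]}
{"slide": [[0.0, 0.0, 0.042], [0.0, 0.0, 0.084], [0.0, 0.0, 0.126], [0.0, 0.0, 0.168], [0.0, 0.0, 0.168]], "yaw": [0.0, 0.0, 0.0, 0.0, 0.0], "claw": [0, 0, 0, 0, 0]}
{"slide": [[0.0, 0.0, 0.0], [0.028, 0.0, 0.0], [0.056, 0.0, 0.0], [0.083, 0.0, 0.0], [0.111, 0.0, 0.0]], "yaw": [0.0, 0.0, 0.0, 0.0, 0.0], "claw": [0, 0, 0, 0, 0]}
{"slide": [[0.028, 0.0, 0.0], [0.042, 0.0, 0.001], [0.057, 0.0, 0.001], [0.069, 0.0, 0.004], [0.081, 0.0, 0.007]], "yaw": [0.0, 0.0, 0.0, 0.0, 0.0], "claw": [0, 0, 0, 0, 0]}
{"slide": [[0.012, 0.0, 0.005], [0.023, 0.0, 0.011], [0.023, 0.0, 0.011], [0.023, 0.0, 0.011], [0.023, 0.0, 0.011]], "yaw": [0.0, 0.0, 0.0, 0.0, 0.0], "claw": [0, 0, 0, 0, 0]}
```

Emit:
jog_arm([
  [0.0,0.038,-0.025],
  [0.0,0.075,-0.05],
  [-0.051,0.075,-0.05],
  [-0.103,0.075,-0.05],
  [-0.154,0.075,-0.05],
], yaw=[0,0,0,0,0], claw=[0,0,0,0,0])

```text
clock: 41.68
tcp_pos: [0.5801, 0.1017, 0.2995]
eef_rot: [-0.678, 0.735, 0.0, -0.001]
wrist_force: [0.5, 0.2, 0.2]
opening: 0.0217
gripper_force: 0.0
```

Emit:
jog_arm([
  [-0.051,0.0,0.0],
  [-0.103,0.0,0.0],
  [-0.103,0.0,0.0],
  [-0.103,0.0,0.0],
  [-0.103,0.0,0.042],
], yaw=[0,0,0,0,0], claw=[0,0,0,0,0])

```text
clock: 42.1
tcp_pos: [0.5876, 0.1643, 0.278]
eef_rot: [-0.678, 0.735, -0.001, 0.003]
wrist_force: [1.2, -0.6, -0.2]
opening: 0.0006
gripper_force: 0.0
```

Emit:
jog_arm([
  [0,0,0.042],
  [0,0,0.084],
  [0,0,0.126],
  [0,0,0.168],
  [0,0,0.168],
], yaw=[0,0,0,0,0], claw=[0,0,0,0,0])

```text
clock: 42.52
tcp_pos: [0.5829, 0.1589, 0.169]
eef_rot: [-0.678, 0.735, 0.001, -0.006]
wrist_force: [-0.4, -0.9, -0.3]
opening: 0.0009
gripper_force: 0.0
```

Emit:
jog_arm([
  [0,0,0],
  [0.028,0,0],
  [0.056,0,0],
  [0.083,0,0],
  [0.111,0,0],
], yaw=[0,0,0,0,0], claw=[0,0,0,0,0])

```text
clock: 42.93
tcp_pos: [0.5818, 0.0979, 0.1773]
eef_rot: [-0.678, 0.735, -0.0, 0.003]
wrist_force: [0.4, 1.9, 1.8]
opening: 0.0005
gripper_force: 0.9
```

Emit:
jog_arm([
  [0.028,0.0,0.0],
  [0.042,0.0,0.001],
  [0.057,0.0,0.001],
  [0.069,0.0,0.004],
  [0.081,0.0,0.007],
], yaw=[0,0,0,0,0], claw=[0,0,0,0,0])

```text
clock: 43.35
tcp_pos: [0.5772, 0.0487, 0.1713]
eef_rot: [-0.678, 0.735, -0.0, 0.001]
wrist_force: [0.8, 1.2, 1.0]
opening: 0.0003
gripper_force: 0.8
```

Emit:
jog_arm([
  [0.012,0.0,0.005],
  [0.023,0.0,0.011],
  [0.023,0.0,0.011],
  [0.023,0.0,0.011],
  [0.023,0.0,0.011],
], yaw=[0,0,0,0,0], claw=[0,0,0,0,0])

```text
clock: 43.77
tcp_pos: [0.5749, 0.0349, 0.1635]
eef_rot: [-0.678, 0.735, 0.0, -0.001]
wrist_force: [0.4, -0.2, -0.2]
opening: 0.0005
gripper_force: 0.0
```

Run:
```python
from leaf import *
psi=P[2]-np.pi/2
plan(arc("plain",[.75,.55,.4,.25,.12,0,-.06],0,psi)+[wp(.06,.0855,0,psi,10,3)])
s=cams.snapshot("side")
cv2.imwrite("pics/s8.png",cv2.resize(s[130:350,220:500],None,fx=2.7,fy=2.7,interpolation=cv2.INTER_CUBIC)[:,:,::-1])
```

```text
cmd-meas mm [ 0.9 -0.1 -0.1] yaw 0.09 open 0.5 F [ 0.4 -0.2 -0.2] t 43.8
{"slide": [[0.01, 0.0, 0.007], [0.02, 0.0, 0.015], [0.028, 0.0, 0.024], [0.037, 0.0, 0.033], [0.047, 0.0, 0.049]], "yaw": [0.0, 0.0, 0.0, 0.0, 0.0], "claw": [0, 0, 0, 0, 0]}
{"slide": [[0.007, 0.0, 0.018], [0.011, 0.0, 0.033], [0.013, 0.0, 0.048], [0.014, 0.0, 0.056], [0.013, 0.0, 0.058]], "yaw": [0.0, 0.0, 0.0, 0.0, 0.0], "claw": [0, 0, 0, 0, 0]}
{"slide": [[0.0, 0.0, 0.0], [0.0, 0.0, 0.0], [0.0, 0.0, 0.0], [0.0, 0.0, 0.0], [0.0, 0.0, 0.0]], "yaw": [0.0, 0.0, 0.0, 0.0, 0.0], "claw": [0, 0, 0, 0, 0]}
```

View pics/s8.png

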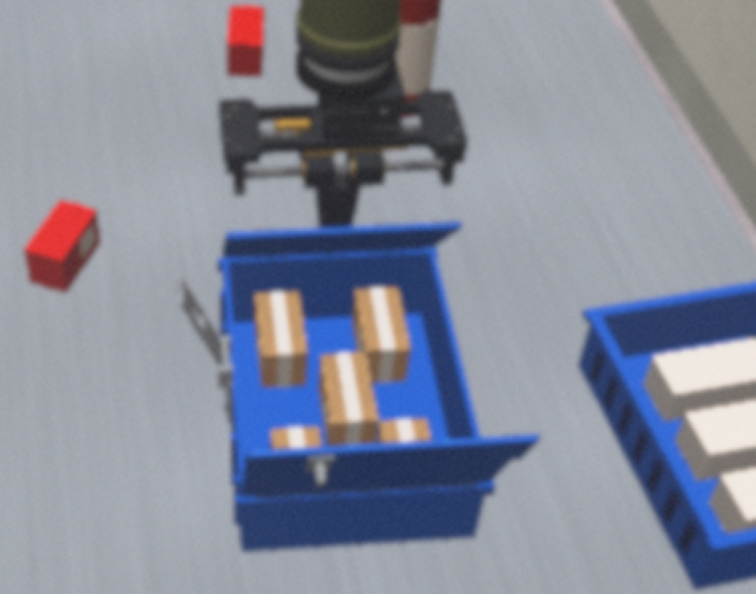

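The plain leaf now leans inward with its edge at (340,232). The closed fingers are behind it. Continuing the arc down.

Emit:
jog_arm([
  [0.01,0.0,0.007],
  [0.02,0.0,0.015],
  [0.028,0.0,0.024],
  [0.037,0.0,0.033],
  [0.047,0.0,0.049],
], yaw=[0,0,0,0,0], claw=[0,0,0,0,0])

```text
clock: 44.23
tcp_pos: [0.5733, 0.0063, 0.1342]
eef_rot: [-0.678, 0.735, -0.0, 0.0]
wrist_force: [0.1, 0.9, 1.3]
opening: 0.0003
gripper_force: 0.6
```

Emit:
jog_arm([
  [0.007,0.0,0.018],
  [0.011,0.0,0.033],
  [0.013,0.0,0.048],
  [0.014,0.0,0.056],
  [0.013,0.0,0.058],
], yaw=[0,0,0,0,0], claw=[0,0,0,0,0])

```text
clock: 44.65
tcp_pos: [0.5724, -0.0021, 0.1048]
eef_rot: [-0.678, 0.735, -0.003, -0.001]
wrist_force: [-15.9, -8.0, 61.9]
opening: 0.0006
gripper_force: 30.9
```

Emit:
jog_arm([
  [0,0,0],
  [0,0,0],
  [0,0,0],
  [0,0,0],
  [0,0,0],
], yaw=[0,0,0,0,0], claw=[0,0,0,0,0])

```text
clock: 45.07
tcp_pos: [0.5723, -0.0022, 0.1049]
eef_rot: [-0.678, 0.735, -0.003, -0.001]
wrist_force: [-13.9, -6.2, 51.1]
opening: 0.0004
gripper_force: 25.1
```

Run:
```python
from leaf import *
psi=P[2]-np.pi/2
plan([])
# lift, go over lip leaf side with camera turned to +y
p2=P[2]+np.pi/2
plan([wp(.06,.30,0.02,psi,32,0),wp(-.235,.30,.02,p2,38,3),wp(-.235,.185,.02,p2,28,2)])
s=cams.snapshot("side")
cv2.imwrite("pics/s9.png",s[:,:,::-1])
```

```text
cmd-meas mm [ 0.7  1.  -5.7] yaw 0.13 open 0.4 F [-13.9  -6.2  51.1] t 45.1
cmd-meas mm [ 0.7  1.  -5.7] yaw 0.13 open 0.4 F [-13.9  -6.2  51.1] t 45.1
{"slide": [[0.0, -0.005, -0.051], [0.0, -0.009, -0.102], [0.0, -0.014, -0.153], [0.0, -0.019, -0.205], [0.0, -0.024, -0.256]], "yaw": [0.0, 0.0, 0.0, 0.0, 0.0], "claw": [0, 0, 0, 0, 0]}
{"slide": [[0.0, -0.004, -0.051], [0.0, -0.009, -0.102], [0.019, -0.009, -0.102], [0.038, -0.009, -0.102], [0.057, -0.009, -0.102]], "yaw": [0.0, 0.0, 0.019, 0.038, 0.058], "claw": [0, 0, 0, 0, 0]}
{"slide": [[0.018, -0.007, 0.0], [0.035, -0.014, 0.0], [0.053, -0.02, 0.0], [0.071, -0.027, 0.0], [0.088, -0.034, 0.0]], "yaw": [0.019, 0.038, 0.057, 0.077, 0.096], "claw": [0, 0, 0, 0, 0]}
{"slide": [[0.011, -0.016, 0.0], [0.022, -0.031, 0.0], [0.033, -0.047, 0.0], [0.043, -0.063, 0.0], [0.054, -0.078, 0.0]], "yaw": [0.019, 0.038, 0.058, 0.077, 0.096], "claw": [0, 0, 0, 0, 0]}
{"slide": [[0.0, -0.019, 0.0], [0.0, -0.038, 0.0], [0.0, -0.057, 0.0], [0.0, -0.076, 0.0], [0.0, -0.095, 0.0]], "yaw": [0.019, 0.038, 0.058, 0.077, 0.096], "claw": [0, 0, 0, 0, 0]}
{"slide": [[-0.011, -0.015, 0.0], [-0.021, -0.031, 0.0], [-0.032, -0.046, 0.0], [-0.043, -0.062, 0.0], [-0.053, -0.078, 0.0]], "yaw": [0.019, 0.039, 0.058, 0.077, 0.096], "claw": [0, 0, 0, 0, 0]}
{"slide": [[-0.018, -0.006, 0.0], [-0.035, -0.013, 0.0], [-0.053, -0.02, 0.0], [-0.053, -0.02, 0.0], [-0.053, -0.02, 0.0]], "yaw": [0.02, 0.039, 0.058, 0.058, 0.058], "claw": [0, 0, 0, 0, 0]}
{"slide": [[0.0, 0.0, 0.0], [0.0, 0.0, 0.038], [0.0, 0.0, 0.077], [0.0, 0.0, 0.115], [0.0, 0.0, 0.153]], "yaw": [0.0, 0.0, 0.0, 0.0, 0.0], "claw": [0, 0, 0, 0, 0]}
{"slide": [[0.0, 0.0, 0.039], [0.0, 0.0, 0.039], [0.0, 0.0, 0.039], [0.0, 0.0, 0.039], [0.0, 0.0, 0.039]], "yaw": [0.0, 0.0, 0.0, 0.0, 0.0], "claw": [0, 0, 0, 0, 0]}
```

The fingertip stopped at z = 0.091 with 51 N, which is exactly the shut height of the plain leaf. Lifting and going behind the lip leaf, stopping 20 mm higher (tip 0.205) than printed.

Emit:
jog_arm([
  [0.0,-0.005,-0.051],
  [0.0,-0.009,-0.102],
  [0.0,-0.014,-0.153],
  [0.0,-0.019,-0.205],
  [0.0,-0.024,-0.256],
], yaw=[0,0,0,0,0], claw=[0,0,0,0,0])

```text
clock: 45.53
tcp_pos: [0.5866, -0.0026, 0.254]
eef_rot: [-0.678, 0.735, 0.0, -0.001]
wrist_force: [1.1, -0.4, -0.1]
opening: 0.0004
gripper_force: 0.0
```

Emit:
jog_arm([
  [0.0,-0.004,-0.051],
  [0.0,-0.009,-0.102],
  [0.019,-0.009,-0.102],
  [0.038,-0.009,-0.102],
  [0.057,-0.009,-0.102],
], yaw=[0.0,0.0,0.019,0.038,0.058], claw=[0,0,0,0,0])

```text
clock: 45.95
tcp_pos: [0.5896, -0.0374, 0.3143]
eef_rot: [-0.532, 0.847, -0.0, -0.0]
wrist_force: [0.0, -0.2, -0.3]
opening: 0.0004
gripper_force: 0.0
```

Emit:
jog_arm([
  [0.018,-0.007,0.0],
  [0.035,-0.014,0.0],
  [0.053,-0.02,0.0],
  [0.071,-0.027,0.0],
  [0.088,-0.034,0.0],
], yaw=[0.019,0.038,0.057,0.077,0.096], claw=[0,0,0,0,0])

```text
clock: 46.37
tcp_pos: [0.5849, -0.0943, 0.3135]
eef_rot: [-0.256, 0.967, -0.0, -0.001]
wrist_force: [-0.2, 0.6, -0.1]
opening: 0.0005
gripper_force: 0.0
```

Emit:
jog_arm([
  [0.011,-0.016,0.0],
  [0.022,-0.031,0.0],
  [0.033,-0.047,0.0],
  [0.043,-0.063,0.0],
  [0.054,-0.078,0.0],
], yaw=[0.019,0.038,0.058,0.077,0.096], claw=[0,0,0,0,0])

```text
clock: 46.78
tcp_pos: [0.5804, -0.1509, 0.3135]
eef_rot: [0.043, 0.999, -0.0, -0.001]
wrist_force: [0.0, -0.4, -0.2]
opening: 0.0007
gripper_force: 0.0
```

Emit:
jog_arm([
  [0.0,-0.019,0.0],
  [0.0,-0.038,0.0],
  [0.0,-0.057,0.0],
  [0.0,-0.076,0.0],
  [0.0,-0.095,0.0],
], yaw=[0.019,0.038,0.058,0.077,0.096], claw=[0,0,0,0,0])

```text
clock: 47.2
tcp_pos: [0.5757, -0.2075, 0.3135]
eef_rot: [0.337, 0.941, -0.001, -0.001]
wrist_force: [0.1, -0.3, -0.3]
opening: 0.0006
gripper_force: 0.0
```

Emit:
jog_arm([
  [-0.011,-0.015,0.0],
  [-0.021,-0.031,0.0],
  [-0.032,-0.046,0.0],
  [-0.043,-0.062,0.0],
  [-0.053,-0.078,0.0],
], yaw=[0.019,0.039,0.058,0.077,0.096], claw=[0,0,0,0,0])

```text
clock: 47.62
tcp_pos: [0.5709, -0.2638, 0.3134]
eef_rot: [0.602, 0.799, -0.001, -0.001]
wrist_force: [-0.0, -0.6, 0.3]
opening: 0.0003
gripper_force: 0.0
```

Emit:
jog_arm([
  [-0.018,-0.006,0.0],
  [-0.035,-0.013,0.0],
  [-0.053,-0.02,0.0],
  [-0.053,-0.02,0.0],
  [-0.053,-0.02,0.0],
], yaw=[0.02,0.039,0.058,0.058,0.058], claw=[0,0,0,0,0])

```text
clock: 48.03
tcp_pos: [0.5683, -0.2973, 0.3136]
eef_rot: [0.734, 0.679, -0.001, -0.0]
wrist_force: [0.7, 0.6, -0.3]
opening: 0.0005
gripper_force: 0.0
```

Run:
```python
from leaf import *
p2=P[2]+np.pi/2
c=cmd0(); json.dump([*c[:2],.314,c[3]],open("cmd.json","w"))
plan([wp(-.24,.30,.02,p2,30,1),wp(-.24,.206,.02,p2,28,3),wp(-.146,.206,.02,p2,18,0)]+arc("lip",[1.4,1.25,1.1,.95],.02,p2,r=.12))
```

```text
cmd-meas mm [1.3 0.2 0.4] yaw -0.06 open 0.5 F [ 0.7  0.6 -0.3] t 48.0
{"slide": [[-0.008, 0.0, 0.0], [-0.008, 0.0, 0.0], [-0.008, 0.0, 0.039], [-0.008, 0.0, 0.078], [-0.008, 0.0, 0.118]], "yaw": [0.0, 0.0, 0.0, 0.0, 0.0], "claw": [0, 0, 0, 0, 0]}
{"slide": [[0.0, 0.0, 0.039], [0.0, 0.0, 0.039], [0.0, 0.0, 0.039], [0.0, 0.0, 0.039], [0.026, 0.0, 0.039]], "yaw": [0.0, 0.0, 0.0, 0.0, 0.0], "claw": [0, 0, 0, 0, 0]}
{"slide": [[0.026, 0.0, 0.0], [0.052, 0.0, 0.0], [0.078, 0.0, 0.0], [0.104, 0.0, 0.0], [0.13, 0.0, 0.0]], "yaw": [0.0, 0.0, 0.0, 0.0, 0.0], "claw": [0, 0, 0, 0, 0]}
{"slide": [[0.017, 0.0, 0.0], [0.035, 0.0, 0.001], [0.049, 0.0, 0.003], [0.064, 0.0, 0.006], [0.079, 0.0, 0.01]], "yaw": [0.0, 0.0, 0.0, 0.0, 0.0], "claw": [0, 0, 0, 0, 0]}
{"slide": [[0.014, 0.0, 0.005], [0.028, 0.0, 0.011], [0.041, 0.0, 0.018], [0.041, 0.0, 0.018], [0.041, 0.0, 0.018]], "yaw": [0.0, 0.0, 0.0, 0.0, 0.0], "claw": [0, 0, 0, 0, 0]}
```

Emit:
jog_arm([
  [-0.008,0.0,0.0],
  [-0.008,0.0,0.0],
  [-0.008,0.0,0.039],
  [-0.008,0.0,0.078],
  [-0.008,0.0,0.118],
], yaw=[0,0,0,0,0], claw=[0,0,0,0,0])

```text
clock: 48.45
tcp_pos: [0.5689, -0.3013, 0.2434]
eef_rot: [0.734, 0.679, 0.001, 0.001]
wrist_force: [0.3, -0.5, -0.5]
opening: 0.0004
gripper_force: 0.0
```

Emit:
jog_arm([
  [0.0,0.0,0.039],
  [0.0,0.0,0.039],
  [0.0,0.0,0.039],
  [0.0,0.0,0.039],
  [0.026,0.0,0.039],
], yaw=[0,0,0,0,0], claw=[0,0,0,0,0])

```text
clock: 48.87
tcp_pos: [0.5698, -0.2903, 0.2222]
eef_rot: [0.736, 0.677, -0.0, 0.003]
wrist_force: [-0.9, -1.3, -0.1]
opening: 0.0002
gripper_force: 0.0
```

Emit:
jog_arm([
  [0.026,0.0,0.0],
  [0.052,0.0,0.0],
  [0.078,0.0,0.0],
  [0.104,0.0,0.0],
  [0.13,0.0,0.0],
], yaw=[0,0,0,0,0], claw=[0,0,0,0,0])

```text
clock: 49.28
tcp_pos: [0.5766, -0.2062, 0.2215]
eef_rot: [0.734, 0.679, 0.001, 0.001]
wrist_force: [0.1, -1.5, 1.1]
opening: 0.0003
gripper_force: 1.0
```

Emit:
jog_arm([
  [0.017,0.0,0.0],
  [0.035,0.0,0.001],
  [0.049,0.0,0.003],
  [0.064,0.0,0.006],
  [0.079,0.0,0.01],
], yaw=[0,0,0,0,0], claw=[0,0,0,0,0])

```text
clock: 49.7
tcp_pos: [0.5798, -0.1606, 0.2144]
eef_rot: [0.735, 0.678, 0.0, 0.0]
wrist_force: [0.8, -1.6, 1.0]
opening: 0.0007
gripper_force: 0.7
```

Emit:
jog_arm([
  [0.014,0.0,0.005],
  [0.028,0.0,0.011],
  [0.041,0.0,0.018],
  [0.041,0.0,0.018],
  [0.041,0.0,0.018],
], yaw=[0,0,0,0,0], claw=[0,0,0,0,0])

```text
clock: 50.12
tcp_pos: [0.5809, -0.1358, 0.2028]
eef_rot: [0.734, 0.679, -0.0, -0.001]
wrist_force: [-0.3, -0.1, -0.4]
opening: 0.0005
gripper_force: 0.0
```

Run:
```python
from leaf import *
p2=P[2]+np.pi/2
plan(arc("lip",[.8,.65,.5,.35,.2,.1,0,-.025],.02,p2,r=.12,v=16)+[wp(-.015,.093,.02,p2,10,2)])
s=cams.snapshot("side")
cv2.imwrite("pics/s10.png",cv2.resize(s[130:350,220:500],None,fx=2.7,fy=2.7,interpolation=cv2.INTER_CUBIC)[:,:,::-1])
```

```text
cmd-meas mm [ 1.2 -0.9  0.2] yaw 0.01 open 0.5 F [-0.3 -0.1 -0.4] t 50.1
{"slide": [[0.012, 0.0, 0.009], [0.025, 0.0, 0.017], [0.036, 0.0, 0.027], [0.047, 0.0, 0.038], [0.056, 0.0, 0.05]], "yaw": [0.0, 0.0, 0.0, 0.0, 0.0], "claw": [0, 0, 0, 0, 0]}
{"slide": [[0.009, 0.0, 0.011], [0.017, 0.0, 0.024], [0.024, 0.0, 0.038], [0.03, 0.0, 0.052], [0.035, 0.0, 0.066]], "yaw": [0.0, 0.0, 0.0, 0.0, 0.0], "claw": [0, 0, 0, 0, 0]}
{"slide": [[0.005, 0.0, 0.019], [0.008, 0.0, 0.039], [0.008, 0.0, 0.044], [0.008, 0.0, 0.044], [0.008, 0.0, 0.044]], "yaw": [0.0, 0.0, 0.0, 0.0, 0.0], "claw": [0, 0, 0, 0, 0]}
{"slide": [[0.0, 0.0, 0.0], [0.0, 0.0, 0.0], [0.0, 0.0, 0.0], [0.0, 0.0, 0.0], [0.0, 0.0, 0.0]], "yaw": [0.0, 0.0, 0.0, 0.0, 0.0], "claw": [0, 0, 0, 0, 0]}
```

View pics/s10.png

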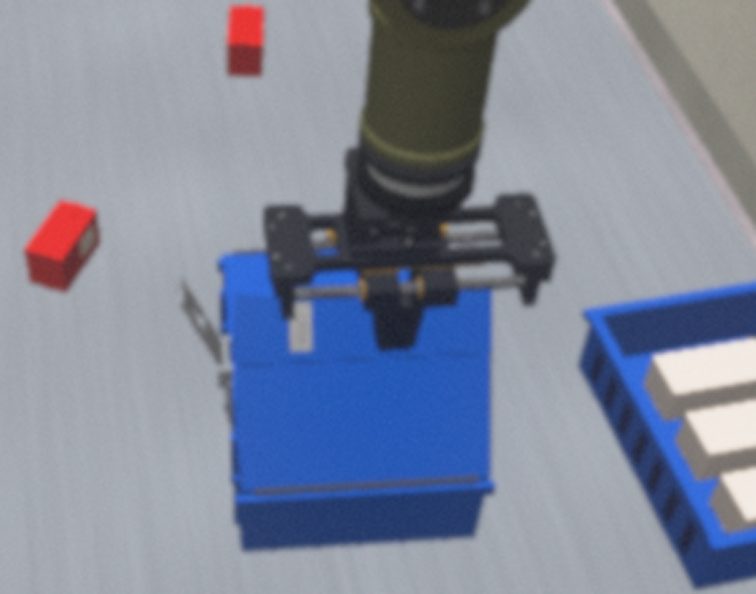

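The lip leaf leans inward and the staple shows at (300,327). Pressing it shut.

Emit:
jog_arm([
  [0.012,0.0,0.009],
  [0.025,0.0,0.017],
  [0.036,0.0,0.027],
  [0.047,0.0,0.038],
  [0.056,0.0,0.05],
], yaw=[0,0,0,0,0], claw=[0,0,0,0,0])

```text
clock: 50.58
tcp_pos: [0.5843, -0.1019, 0.1728]
eef_rot: [0.734, 0.679, 0.0, -0.0]
wrist_force: [-0.3, -0.1, 1.3]
opening: 0.0006
gripper_force: 0.4
```

Emit:
jog_arm([
  [0.009,0.0,0.011],
  [0.017,0.0,0.024],
  [0.024,0.0,0.038],
  [0.03,0.0,0.052],
  [0.035,0.0,0.066],
], yaw=[0,0,0,0,0], claw=[0,0,0,0,0])

```text
clock: 51.0
tcp_pos: [0.5859, -0.0815, 0.133]
eef_rot: [0.734, 0.679, 0.0, -0.0]
wrist_force: [1.3, 0.0, 0.3]
opening: 0.0005
gripper_force: 0.3
```

Emit:
jog_arm([
  [0.005,0.0,0.019],
  [0.008,0.0,0.039],
  [0.008,0.0,0.044],
  [0.008,0.0,0.044],
  [0.008,0.0,0.044],
], yaw=[0,0,0,0,0], claw=[0,0,0,0,0])

```text
clock: 51.42
tcp_pos: [0.5864, -0.0773, 0.1102]
eef_rot: [0.735, 0.678, 0.001, 0.0]
wrist_force: [-6.8, 1.3, 28.6]
opening: 0.0005
gripper_force: 14.2
```

Emit:
jog_arm([
  [0,0,0],
  [0,0,0],
  [0,0,0],
  [0,0,0],
  [0,0,0],
], yaw=[0,0,0,0,0], claw=[0,0,0,0,0])

```text
clock: 51.83
tcp_pos: [0.5864, -0.0772, 0.1102]
eef_rot: [0.735, 0.679, 0.001, 0.0]
wrist_force: [-6.4, 1.6, 28.0]
opening: 0.0002
gripper_force: 14.1
```

Run:
```python
from leaf import *
p2=P[2]+np.pi/2; p3=P[2]+np.pi
plan([wp(-.015,.25,.02,p2,30,0),wp(0,.25,-.165,p3,38,3),wp(0,.155,-.165,p3,25,3)])
```

```text
cmd-meas mm [ 0.3 -0.3 -3.2] yaw 0.08 open 0.2 F [-6.4  1.6 28. ] t 51.8
{"slide": [[0.0, 0.0, -0.044], [0.0, 0.0, -0.087], [0.0, 0.0, -0.131], [0.0, 0.0, -0.174], [0.0, 0.0, -0.218]], "yaw": [0.0, 0.0, 0.0, 0.0, 0.0], "claw": [0, 0, 0, 0, 0]}
{"slide": [[0.0, 0.0, -0.044], [0.002, -0.023, -0.044], [0.004, -0.047, -0.044], [0.005, -0.071, -0.044], [0.007, -0.094, -0.044]], "yaw": [0.0, -0.019, -0.038, -0.058, -0.077], "claw": [0, 0, 0, 0, 0]}
{"slide": [[0.013, -0.02, 0.0], [0.026, -0.04, 0.0], [0.039, -0.061, 0.0], [0.051, -0.081, 0.0], [0.064, -0.101, 0.0]], "yaw": [-0.019, -0.038, -0.058, -0.077, -0.096], "claw": [0, 0, 0, 0, 0]}
{"slide": [[0.022, -0.009, 0.0], [0.044, -0.018, 0.0], [0.066, -0.028, 0.0], [0.088, -0.037, 0.0], [0.088, -0.037, 0.0]], "yaw": [-0.019, -0.039, -0.058, -0.077, -0.077], "claw": [0, 0, 0, 0, 0]}
{"slide": [[0.0, 0.0, 0.0], [0.0, 0.0, 0.0], [0.0, 0.0, 0.04], [0.0, 0.0, 0.079], [0.0, 0.0, 0.119]], "yaw": [0.0, 0.0, 0.0, 0.0, 0.0], "claw": [0, 0, 0, 0, 0]}
{"slide": [[0.0, 0.0, 0.04], [0.0, 0.0, 0.04], [0.0, 0.0, 0.04], [0.0, 0.0, 0.04], [0.0, 0.0, 0.04]], "yaw": [0.0, 0.0, 0.0, 0.0, 0.0], "claw": [0, 0, 0, 0, 0]}
```

The tip is at 0.096 with 28 N, so the lip leaf is shut. Moving to the hasp.

Emit:
jog_arm([
  [0.0,0.0,-0.044],
  [0.0,0.0,-0.087],
  [0.0,0.0,-0.131],
  [0.0,0.0,-0.174],
  [0.0,0.0,-0.218],
], yaw=[0,0,0,0,0], claw=[0,0,0,0,0])

```text
clock: 52.25
tcp_pos: [0.5856, -0.0776, 0.2384]
eef_rot: [0.735, 0.678, -0.001, -0.001]
wrist_force: [0.3, 0.1, -0.4]
opening: 0.0003
gripper_force: 0.0
```

Emit:
jog_arm([
  [0.0,0.0,-0.044],
  [0.002,-0.023,-0.044],
  [0.004,-0.047,-0.044],
  [0.005,-0.071,-0.044],
  [0.007,-0.094,-0.044],
], yaw=[0.0,-0.019,-0.038,-0.058,-0.077], claw=[0,0,0,0,0])

```text
clock: 52.67
tcp_pos: [0.5293, -0.0689, 0.2639]
eef_rot: [0.548, 0.836, -0.0, -0.0]
wrist_force: [0.1, 0.1, -0.1]
opening: 0.0004
gripper_force: 0.0
```

Emit:
jog_arm([
  [0.013,-0.02,0.0],
  [0.026,-0.04,0.0],
  [0.039,-0.061,0.0],
  [0.051,-0.081,0.0],
  [0.064,-0.101,0.0],
], yaw=[-0.019,-0.038,-0.058,-0.077,-0.096], claw=[0,0,0,0,0])

```text
clock: 53.08
tcp_pos: [0.4585, -0.0575, 0.2639]
eef_rot: [0.275, 0.961, 0.0, -0.001]
wrist_force: [1.0, 0.6, -0.1]
opening: 0.0005
gripper_force: 0.0
```

Emit:
jog_arm([
  [0.022,-0.009,0.0],
  [0.044,-0.018,0.0],
  [0.066,-0.028,0.0],
  [0.088,-0.037,0.0],
  [0.088,-0.037,0.0],
], yaw=[-0.019,-0.039,-0.058,-0.077,-0.077], claw=[0,0,0,0,0])

```text
clock: 53.5
tcp_pos: [0.3997, -0.0481, 0.2639]
eef_rot: [0.038, 0.999, -0.0, -0.002]
wrist_force: [0.3, -0.5, -0.0]
opening: 0.0004
gripper_force: 0.0
```

Run:
```python
from leaf import *
plan([]); w=cams.snapshot("wrist");cv2.imwrite("pics/w11.png",w[:,:,::-1])
s=cams.snapshot("side")
cv2.imwrite("pics/s11.png",cv2.resize(s[180:340,250:450],None,fx=3.7,fy=3.7,interpolation=cv2.INTER_CUBIC)[:,:,::-1])
```

```text
cmd-meas mm [  3.8  -0.1 -95.1] yaw -0.12 open 0.4 F [ 0.3 -0.5 -0. ] t 53.5
```

View pics/s11.png

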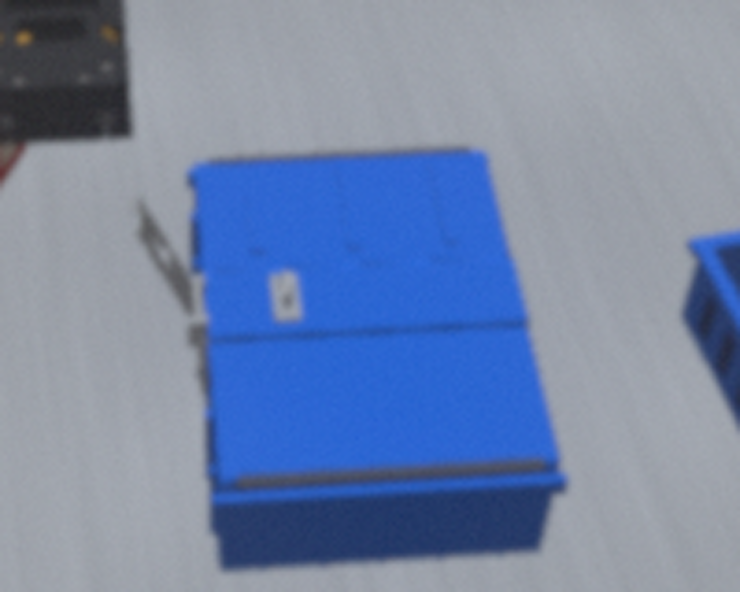

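Both leaves are shut flat. The hasp tip at (142,205) corresponds to about 1.87 rad, with the staple at (286,297). Descending in front of the hasp and sweeping.

Run:
```python
from leaf import *
p3=P[2]+np.pi
a=tote2w([-.165,0,0],P); c=cmd0(); json.dump([a[0],a[1],.264,c[3]],open("cmd.json","w"))
W=[wp(0,.155,-.165,p3,25,3),wp(0,.155,-.114,p3,13,0)]
for t,r in [(1.4,.061),(1.2,.064),(1.0,.068),(.8,.072),(.6,.076),(.45,.080),(.3,.083)]:
    p=hasp(t,r); W.append(wp(0,p[2],p[0]-.010,p3,13,0))
plan(W)
print("--- then")
W=[]
for t,r in [(.15,.085),(.05,.086),(0,.086)]:
    p=hasp(t,r); W.append(wp(0,p[2],p[0]-.010,p3,10,0))
W.append(wp(0,.0975,-.1+.076,p3,10,3))
plan(W,check=False)
print("--- retreat")
plan([wp(0,.28,-.024,p3,25,0)],check=False)
```

```text
cmd-meas mm [ 0.5 -0.2 -0.4] yaw 0.28 open 0.5 F [ 1.5 -0.5 -0. ] t 53.6
{"slide": [[0.0, 0.0, 0.04], [0.0, 0.0, 0.079], [0.0, 0.0, 0.119], [0.0, 0.0, 0.158], [0.0, 0.0, 0.158]], "yaw": [0.0, 0.0, 0.0, 0.0, 0.0], "claw": [0, 0, 0, 0, 0]}
{"slide": [[0.0, 0.0, 0.0], [0.0, 0.0, 0.0], [-0.021, 0.0, 0.0], [-0.043, 0.0, 0.0], [-0.064, 0.0, 0.0]], "yaw": [0.0, 0.0, 0.0, 0.0, 0.0], "claw": [0, 0, 0, 0, 0]}
{"slide": [[-0.021, 0.0, 0.0], [-0.038, 0.0, -0.003], [-0.049, 0.0, -0.004], [-0.06, 0.0, -0.004], [-0.072, 0.0, -0.003]], "yaw": [0.0, 0.0, 0.0, 0.0, 0.0], "claw": [0, 0, 0, 0, 0]}
{"slide": [[-0.011, 0.0, 0.002], [-0.023, 0.0, 0.006], [-0.034, 0.0, 0.01], [-0.045, 0.0, 0.017], [-0.056, 0.0, 0.024]], "yaw": [0.0, 0.0, 0.0, 0.0, 0.0], "claw": [0, 0, 0, 0, 0]}
{"slide": [[-0.017, 0.0, 0.013], [-0.03, 0.0, 0.03], [-0.03, 0.0, 0.03], [-0.03, 0.0, 0.03], [-0.03, 0.0, 0.03]], "yaw": [0.0, 0.0, 0.0, 0.0, 0.0], "claw": [0, 0, 0, 0, 0]}
--- then
{"slide": [[-0.004, 0.0, 0.01], [-0.009, 0.0, 0.019], [-0.012, 0.0, 0.033], [-0.013, 0.0, 0.04], [-0.013, 0.0, 0.045]], "yaw": [0.0, 0.0, 0.0, 0.0, 0.0], "claw": [0, 0, 0, 0, 0]}
{"slide": [[0.0, 0.0, 0.0], [0.0, 0.0, 0.0], [0.0, 0.0, 0.0], [0.0, 0.0, 0.0], [0.0, 0.0, 0.0]], "yaw": [0.0, 0.0, 0.0, 0.0, 0.0], "claw": [0, 0, 0, 0, 0]}
--- retreat
{"slide": [[0.0, 0.0, -0.038], [0.0, 0.0, -0.076], [0.0, 0.0, -0.114], [0.0, 0.0, -0.152], [0.0, 0.0, -0.19]], "yaw": [0.0, 0.0, 0.0, 0.0, 0.0], "claw": [0, 0, 0, 0, 0]}
{"slide": [[0.0, 0.0, -0.038], [0.0, 0.0, -0.076], [0.0, 0.0, -0.114], [0.0, 0.0, -0.114], [0.0, 0.0, -0.114]], "yaw": [0.0, 0.0, 0.0, 0.0, 0.0], "claw": [0, 0, 0, 0, 0]}
```

Emit:
jog_arm([
  [0,0,0.04],
  [0,0,0.079],
  [0,0,0.119],
  [0,0,0.158],
  [0,0,0.158],
], yaw=[0,0,0,0,0], claw=[0,0,0,0,0])

```text
clock: 54.02
tcp_pos: [0.4027, -0.0479, 0.1669]
eef_rot: [0.041, 0.999, -0.0, -0.002]
wrist_force: [-0.0, 0.1, 0.6]
opening: 0.001
gripper_force: 0.0
```

Emit:
jog_arm([
  [0.0,0.0,0.0],
  [0.0,0.0,0.0],
  [-0.021,0.0,0.0],
  [-0.043,0.0,0.0],
  [-0.064,0.0,0.0],
], yaw=[0,0,0,0,0], claw=[0,0,0,0,0])

```text
clock: 54.43
tcp_pos: [0.4423, -0.0513, 0.1715]
eef_rot: [0.04, 0.999, -0.0, 0.001]
wrist_force: [-0.3, -0.0, 0.2]
opening: 0.0001
gripper_force: 0.6
```

Emit:
jog_arm([
  [-0.021,0.0,0.0],
  [-0.038,0.0,-0.003],
  [-0.049,0.0,-0.004],
  [-0.06,0.0,-0.004],
  [-0.072,0.0,-0.003],
], yaw=[0,0,0,0,0], claw=[0,0,0,0,0])

```text
clock: 54.85
tcp_pos: [0.4846, -0.0547, 0.1725]
eef_rot: [0.04, 0.999, -0.0, 0.0]
wrist_force: [-0.3, 0.7, -0.3]
opening: 0.0002
gripper_force: 0.4
```

Emit:
jog_arm([
  [-0.011,0.0,0.002],
  [-0.023,0.0,0.006],
  [-0.034,0.0,0.01],
  [-0.045,0.0,0.017],
  [-0.056,0.0,0.024],
], yaw=[0,0,0,0,0], claw=[0,0,0,0,0])

```text
clock: 55.27
tcp_pos: [0.5185, -0.0571, 0.1568]
eef_rot: [0.039, 0.999, 0.0, -0.0]
wrist_force: [-0.9, 0.0, 1.1]
opening: 0.0006
gripper_force: 0.3
```

Emit:
jog_arm([
  [-0.017,0.0,0.013],
  [-0.03,0.0,0.03],
  [-0.03,0.0,0.03],
  [-0.03,0.0,0.03],
  [-0.03,0.0,0.03],
], yaw=[0,0,0,0,0], claw=[0,0,0,0,0])

```text
clock: 55.68
tcp_pos: [0.5356, -0.0584, 0.139]
eef_rot: [0.039, 0.999, 0.0, -0.0]
wrist_force: [0.5, 0.4, -0.2]
opening: 0.0006
gripper_force: 0.0
```

Run:
```python
from workcell import arm,cams
import cv2
s=cams.snapshot("side")
cv2.imwrite("pics/s12.png",cv2.resize(s[180:340,250:450],None,fx=3.7,fy=3.7,interpolation=cv2.INTER_CUBIC)[:,:,::-1])
```

```text
(no output)
```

View pics/s12.png

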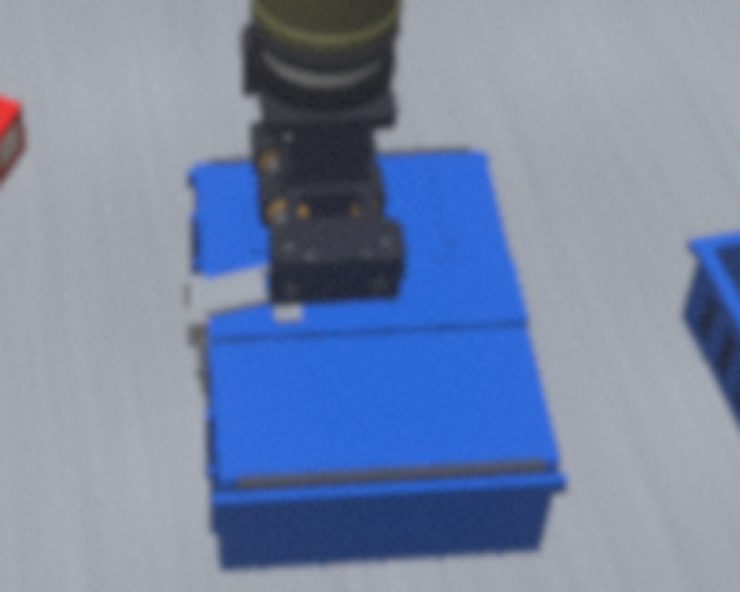

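The strap, from (195,300) to (265,285), slopes down at about 0.3 rad above the staple. Pressing it flat and then retreating.

Emit:
jog_arm([
  [-0.004,0.0,0.01],
  [-0.009,0.0,0.019],
  [-0.012,0.0,0.033],
  [-0.013,0.0,0.04],
  [-0.013,0.0,0.045],
], yaw=[0,0,0,0,0], claw=[0,0,0,0,0])

```text
clock: 56.15
tcp_pos: [0.5439, -0.0592, 0.1134]
eef_rot: [0.04, 0.999, -0.001, 0.0]
wrist_force: [-8.7, 0.1, 42.2]
opening: 0.0008
gripper_force: 21.3
```

Emit:
jog_arm([
  [0,0,0],
  [0,0,0],
  [0,0,0],
  [0,0,0],
  [0,0,0],
], yaw=[0,0,0,0,0], claw=[0,0,0,0,0])

```text
clock: 56.57
tcp_pos: [0.5438, -0.0591, 0.1142]
eef_rot: [0.039, 0.999, -0.001, 0.001]
wrist_force: [-5.0, 0.1, 21.0]
opening: 0.0007
gripper_force: 10.8
```

Emit:
jog_arm([
  [0,0,0],
  [0,0,0],
  [0,0,0],
  [0,0,0],
  [0,0,0],
], yaw=[0,0,0,0,0], claw=[0,0,0,0,0])

```text
clock: 56.98
tcp_pos: [0.5438, -0.0591, 0.1142]
eef_rot: [0.04, 0.999, -0.001, 0.001]
wrist_force: [-5.0, -0.3, 20.8]
opening: 0.0005
gripper_force: 10.8
```

The tip is at 0.100, which matches a flat strap (0.1005). Retreating upward, then aside for a check.

Emit:
jog_arm([
  [0,0,-0.038],
  [0,0,-0.076],
  [0,0,-0.114],
  [0,0,-0.152],
  [0,0,-0.19],
], yaw=[0,0,0,0,0], claw=[0,0,0,0,0])

```text
clock: 57.4
tcp_pos: [0.5433, -0.0591, 0.2269]
eef_rot: [0.04, 0.999, 0.0, -0.0]
wrist_force: [-0.2, 0.0, -0.5]
opening: 0.0008
gripper_force: 0.0
```

Emit:
jog_arm([
  [0.0,-0.05,-0.05],
  [0.0,-0.1,-0.1],
  [0.0,-0.15,-0.1],
  [0.0,-0.2,-0.1],
  [0.0,-0.25,-0.1],
], yaw=[0,0,0,0,0], claw=[0,0,0,0,0])

```text
clock: 57.82
tcp_pos: [0.5315, -0.2103, 0.2866]
eef_rot: [0.04, 0.999, -0.0, 0.0]
wrist_force: [0.1, -0.5, 1.2]
opening: 0.0002
gripper_force: 0.0
```

Run:
```python
from workcell import arm,cams
import cv2,numpy as np
s=cams.snapshot("side");t=cams.snapshot("top")
a=cv2.resize(s[180:340,250:450],(500,400),interpolation=cv2.INTER_CUBIC);b=cv2.resize(t[:, 100:540],(300,327))
c=np.zeros((400,800,3),np.uint8);c[:,:500]=a;c[:327,500:]=b
cv2.imwrite("pics/f13.png",c[:,:,::-1]); print(arm.state()["clock"],arm.state()["wrist_force"])
```

```text
57.9167 [-0.28106909 -0.40173255 -0.05617444]
```

View pics/f13.png

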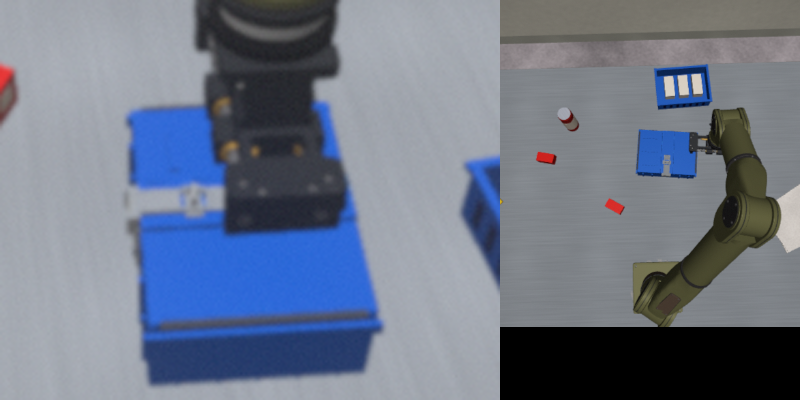

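The hasp lies flat with the staple through its slot at (193,200). Both leaves are shut, no brown cartons are left on the bench, and the can still stands.

```bash
python3 -c "
from workcell import arm
print(arm.job_done())"
```

```text
the job is handed in; nothing more can be done
None
```

I packed all five brown cartons flat in the blue tote, shut the plain leaf and then the lip leaf over it, swung the hasp flat over the staple, and handed the job in at about 58 s; no verdict came back.

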